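Ready the board oil for the next sample vial

TASK

Get ready to fill the next sample of board oil: first press shut the flip cap of the vial that was left open until it snaps home, then flick the tall vial's flip cap wide open, to upright or further. Then press the oil bottle's push-and-turn safety cap down, twist it counter-clockwise until it is free, lift it off and finish while still holding it level in the gripper, a few centimetres clear above the bottle's mouth. Leave the other vials shut and do not disturb the other things on the bench.

Things in the scene. Friction and masses are not known exactly. Their poses are not given: they have to be found in the camera images.
- bottle: white oblong plastic oil bottle, 64 x 98 mm in plan and 152 mm to the shoulder, held fast in a low wooden holder (120 x 150 x 46 mm) that is screwed to the bench, so it neither turns nor lifts. Origin under its centre on the bench, z up, y along its long side.
- bottle_mouth (a point): centre of the mouth, 194.5 mm above the bench, hidden in the cap. Press the cap more than 3 mm (8 N) and keep it down while turning it counter-clockwise seen from above; at 6 mm (10.5 N) it bottoms hard. It passes the catches at 30 degrees and lifts off freely anywhere from 45 to 75 degrees (60 is the middle, stop at 80). Side play on the neck 1 mm.
- cap: black ribbed push-and-turn safety cap on the bottle, 48 mm across, 34 mm tall, about 40 g; origin at the centre of its lower edge, z up. Locked on the bottle its lower edge is 178 mm and its top 212 mm above the bench; no room to turn clockwise or to pull it off unturned. A spring under its top holds it up in its catches. How it turns: see bottle_mouth.
- rack: wooden block 58 x 250 x 40 mm, fixed to the bench, four vials stand tight in it in one row along its y axis, 60 mm apart; origin under its centre. Which vial stands in which place varies.
- vial_tall: the one tall vial (white tube 21 mm across with a black flip cap), fixed in the rack; origin on its axis at the rack's top, 40 mm above the bench. Its shut lid's underside is 62 mm and its top 70 mm above this origin.
- lid_tall (a joint): hinge of the tall vial's flip cap: 0 shut (its start), grows as it opens, upright at 1.57, stop at 2.2 rad. All lids: 24 mm wide, straight sides, 8 mm thick, 40 mm from hinge line to the rounded front end, which overhangs the tube by 16 mm towards the robot; 12 g. A snap bead works in the last 0.2 rad: 5 N at the front end snaps it open or shut; beyond it the lid stays where left (1 N moves it).
- lid_tall_tab (a point): point in the middle of the tall vial's lid, 32 mm from the hinge line towards the front end, 4 mm above the underside; moves with the lid.
- lid_tall_hinge (a point): middle of the tall vial's hinge line (fixed), 13.5 mm behind the vial's axis, at the height of the shut lid's underside, 102 mm above the bench; x points away from the shut lid's front end, y along the hinge.
- lid_left_open (a joint): hinge of the flip cap that was left open, on one of the three short vials: starts at 1.6 to 2.0 rad, 0 is fully shut, stop at 0. Same lid and snap as on the tall vial; swung over, it must be pressed down on its front part to snap home.
- lid_left_open_tab (a point): point in the middle of the left-open lid, 32 mm from its hinge line towards the front end; moves with the lid.
- lid_left_open_hinge (a point): middle of that lid's hinge line (fixed), 78 mm above the bench; x points away from the front end of the shut lid, y along the hinge. Shut, the lid's top is 86 mm above the bench.
- lid_shut_1 (a joint): flip cap of another short vial, shut (0); leave shut.
- lid_shut_2 (a joint): flip cap of another short vial, shut (0); leave shut.
- wax_tin: small aluminium tin, 44 mm across, 26 mm tall, between rack and bottle; leave alone.
- big_wax_tin: aluminium tin 77 mm across, 36 mm tall, behind; leave alone.
- jar: amber glass jar 60 mm across, 75 mm tall, behind; leave alone.
- oil_brush: brush 190 mm long lying left of the rack; leave alone.
- coasters: stack of square coasters, 96 x 96 x 38 mm, right of the bottle; leave alone.
- serving_board: wood and marble serving board lying behind the rack, 16 mm thick; leave alone.
- scraper: spatula 200 mm long lying behind the bottle; leave alone.
- tonic_bottle: small amber bottle 48 mm across, 120 mm tall, behind the oil bottle; leave alone.
Mind the look-alikes: they are no part of the job. What is shaped like the cap but brown or orange is not meant.

How it is judged:
By the outcome, as a careful person would: the job done as asked, in the order asked, and still so for the second after the job is handed in, while the arm keeps its last pose, push and grip.
It also fails if it takes over 58 s, if anything falls off the work surface, if the arm or the gripper's body presses on something with over 40 N, if the wrist force passes 120 N, or if a joint passes its speed limit or range.

ROBOT

A 7-joint arm with a two-finger parallel gripper is mounted at the origin on the work surface. World frame = base frame: x ahead of the robot, y to its left, z up, the work surface at z = 0. Lengths are in m, angles in rad, forces in N, time in s.
With the tool pointing down it reaches from about 0.4 to 0.875 m from the base axis. Payload 6.5 kg.
Tool frame: the origin (TCP) lies midway between the tips of the shut fingers; the grasp point (between the pads) lies 19 mm behind it; y points along the fingers, x is the direction in which the jaws open and shut, and the axes are right-handed (so a half turn about y gives the same grasp; the last joint's range is limited). The gripper opens to 88 mm and grips with 3 to 60 N. Pads are 18 mm wide; open, the fingers measure 123 mm over their backs; the gripper's body (75 mm by 187 mm) begins 45 mm behind the grasp point.
Start: joints at [1.045, 0.536, -0.004, 1.538, 0.003, 1.067, -0.071], TCP at [0.288, -0.582, 0.2] pointing down, gripper open.
Joint ranges: [-2.7, 2.7], [-0.37, 2.16], [-1.27, 1.26], [0.24, 2.4], [-1.31, 4.45], [0.19, 1.91], [-2.76, 2.76]. Speed limits (rad/s): [2.39, 2.39, 3.14, 3.14, 3.14, 3.14, 3.14].

INTERFACE

Orientations are given as [roll, pitch, yaw] about the fixed x, y, z axes, in that order (R = Rz(yaw) Ry(pitch) Rx(roll)).
In Python, from cell import sense, viewer, workorder gives the robot as it stands.
- The arm moves only by the tool move_arm, never from a script. Its argument "series" is a list of rows, each an object of numbers: "hand": the opening, from -1 (shut) to 1 (fully open); "dx", "dy", "dz": the shift along the tool's x, y, z in m; "yaw": the turn about the tool's y in rad. A call has 1 to 20 rows; each row is the pose to reach, as a shift and turn from the pose commanded when the call began, along the tool's axes at that moment; what a row does not reach only later rows make up. A row lasts 1/10 s, in which the tool goes at most 50 mm and 8.59 degrees, less where a joint would pass 70% of its speed; a pose out of reach is approached as far as the arm can. A call with a gripper value outside its range is refused whole. The fingers move at their own pace and stop on an object; "force" is the grip in N (left out, the last holds). Time passes only in rows, so rows that repeat a pose let the fingers close. It gives the time, the measured TCP pose, the force and the opening at its end, in the units of the state.
- sense(): the state, without advancing time (a new reading comes with each control period).
- viewer.capture(name): name is "scene" or "top" or "wrist"; returns (picture, depth): 400x640x3 uint8, blue, green, red; 400x640 float32, m along the optical axis (not along the pixel's ray), 0 where there is no reading.
- viewer.camera_params(name): a dict with "intrinsics" (3x3 intrinsics, pixels), "k1" (the pictures are not rectified: a ray, as slopes to the right and down, at radius r is drawn at 1 + k1 r^2 times it, then the intrinsics apply), "R" (3x3) and "t" (3): a world point X has camera coordinates R X + t. Camera axes: x right, y down, z forward; pixel columns grow to the right and rows downward; lengths in m; the calibration is good to about 2 mm. A picture is of the moment at which its call begins: read the wrist's pose just before it. camera_params takes no time and is no camera call; for the wrist camera it gives the pose at the moment of the call.
- workorder.finish_job(): hands the job in, once; it reports no verdict.
The state is a dict: "t": time; "joints": joint angles; "joint_vel": joint speeds; "effort": joint torques, N m; "eef_pos": TCP position; "eef_rot": TCP orientation; "force": force on the tool from outside, world axes, zero at the start; "ft_torque": the same for the moment, N m; "width": opening from 0.0 (shut) to 1.0 (fully open).
Only numpy, scipy, OpenCV 4.12 (cv2) and the standard library are available. Lean on these libraries where they do the work, as an engineer would, in place of code of your own. Each camera call takes 0.05 s, during which the arm holds its last target.

## Working session

There is one attempt and no reset: what is moved stays moved. The work goes in short steps, Python scripts to look and compute and a tool call to move; the robot and the scene stay as the last step left them, time stands still between calls to the robot, and variables do not carry over. Pictures are saved under pics/ and viewed, and the job is handed in when it is done.

Besides the shell and the picture viewer there is one more tool, called after ">>>" by a JSON object that holds its "op" and its "data", one argument or row to a line. move_arm: Moves the arm, as the interface text tells. Its arguments: {"type":"object","properties":{"series":{"type":"array","items":{"type":"object","properties":{"hand":{"type":"number"},"dx":{"type":"number"},"dy":{"type":"number"},"dz":{"type":"number"},"yaw":{"type":"number"}}}},"force":{"type":"number"}},"required":["series"]}

```bash
ls; mkdir -p pics; python3 - <<'E'
from cell import sense, viewer, workorder
import cv2,numpy as np
s=sense(); print({k:np.round(v,4).tolist() for k,v in s.items()})
for n in ("scene","top"):
    p,d=viewer.capture(n); cv2.imwrite(f"pics/{n}0.png",p); np.save(f"{n}0.npy",d)
    c=viewer.camera_params(n); print(n,c)
    import pickle; pickle.dump(c,open(n+"0.pkl","wb"))
E
```

```text
pics
{'t': 0.0, 'joints': [1.0448, 0.5372, -0.0044, 1.5389, 0.0026, 1.0673, -0.0712], 'joint_vel': [0.0009, 0.0007, 0.0002, -0.0016, 0.0008, 0.0001, -0.0007], 'effort': [0.0002, -57.0987, 0.9909, -25.1603, -0.0562, 0.018, 0.0001], 'eef_pos': [0.2881, -0.5819, 0.1995], 'eef_rot': [-1.5709, 0.0018, -1.1109], 'force': [-0.2612, -0.1446, 0.1106], 'ft_torque': [0.0103, 0.017, 0.0612], 'width': 0.9986}
scene {'intrinsics': array([[493.62406956,   0.        , 316.11525442],
       [  0.        , 493.62406956, 196.37084121],
       [  0.        ,   0.        ,   1.        ]]), 'k1': -0.10210595611924148, 'R': array([[-0.07179003,  0.99741019,  0.00437176],
       [ 0.82244149,  0.06167503, -0.56549641],
       [-0.56430151, -0.03700149, -0.82473917]]), 't': array([ 0.0291352 , -0.35781377,  1.67970427])}
top {'intrinsics': array([[454.9972433 ,   0.        , 316.63762621],
       [  0.        , 454.9972433 , 203.39419225],
       [  0.        ,   0.        ,   1.        ]]), 'k1': -0.1104373427558847, 'R': array([[ 0.02344094, -0.99966952,  0.01055347],
       [-0.98353035, -0.02495232, -0.1790124 ],
       [ 0.17921658, -0.00618344, -0.98379021]]), 't': array([6.68993791e-05, 5.40761916e-01, 1.32290984e+00])}
```

View pics/scene0.png

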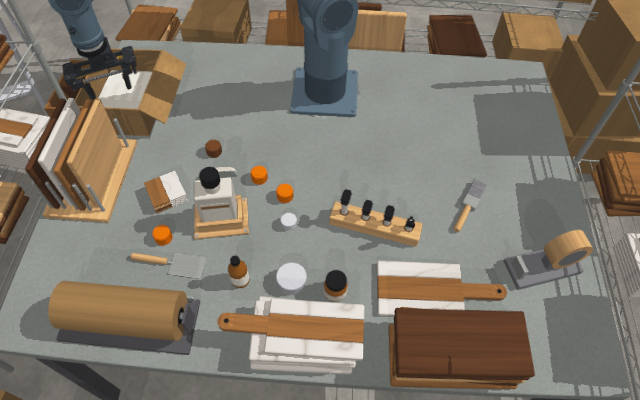

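View pics/top0.png

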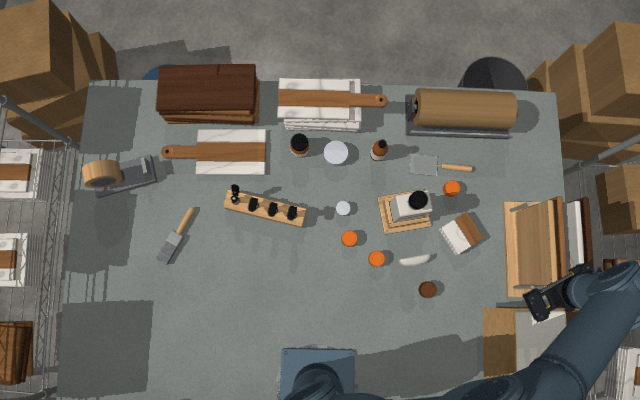

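```bash
cat > h.py <<'E'
import numpy as np,cv2
def rays(c,uv):
    K=c["intrinsics"];k=c["k1"]
    uv=np.asarray(uv,float).reshape(-1,1,2)
    return cv2.undistortPoints(uv,K,np.array([k,0,0,0.])).reshape(-1,2)
def cloud(c,d):
    h,w=d.shape
    u,v=np.meshgrid(np.arange(w),np.arange(h))
    n=rays(c,np.stack([u,v],-1).reshape(-1,2).astype(float))
    z=d.reshape(-1,1)
    P=np.hstack([n*z,z])
    return ((P-c["t"])@c["R"]).reshape(h,w,3)   # R^T (P-t)
def proj(c,X):
    Y=np.atleast_2d(X)@c["R"].T+c["t"]
    s=Y[:,:2]/Y[:,2:]; r2=(s**2).sum(1,keepdims=True)
    s=s*(1+c["k1"]*r2)
    K=c["intrinsics"]
    return s*[K[0,0],K[1,1]]+[K[0,2],K[1,2]]
def onz(c,uv,z):
    n=rays(c,uv); d=np.hstack([n,np.ones((len(n),1))])@c["R"]
    o=-c["R"].T@c["t"]
    return o+d*((z-o[2])/d[:,2:])
E
python3 - <<'E'
from h import *
import pickle
for n,(a,b,e,f) in dict(scene=(150,140,430,260),top=(210,170,490,280)).items():
    p=cv2.imread(f"pics/{n}0.png")[b:f,a:e]
    cv2.imwrite(f"pics/{n}0z.png",cv2.resize(p,None,fx=2.85,fy=2.85,interpolation=cv2.INTER_CUBIC))
    c=pickle.load(open(n+"0.pkl","rb"));d=np.load(n+"0.npy");P=cloud(c,d)
    m=(P[...,0]>.3)&(P[...,0]<.8)&(P[...,1]>-.45)&(P[...,1]<.45)&(d>0)
    Q=P[m]
    for lo,hi in ((.2,.225),(.14,.16),(.095,.13),(.08,.092),(.034,.044)):
        q=Q[(Q[:,2]>lo)&(Q[:,2]<hi)]; print(n,lo,hi,len(q)); 
        if len(q):
            g=np.round(q[:,:2]/.02).astype(int); u,ct=np.unique(g,axis=0,return_counts=True)
            print([(tuple((x*.02).round(2)),int(k)) for x,k in zip(u,ct) if k>3])
    tb=P[(d>0)&(abs(P[...,2])<.01)&(P[...,0]>.3)&(P[...,0]<.8)]; print("table z",np.median(tb[:,2]))
E
```

```text
scene 0.2 0.225 281
[((np.float64(0.52), np.float64(-0.28)), 24), ((np.float64(0.52), np.float64(-0.26)), 46), ((np.float64(0.52), np.float64(-0.24)), 23), ((np.float64(0.54), np.float64(-0.28)), 31), ((np.float64(0.54), np.float64(-0.26)), 56), ((np.float64(0.54), np.float64(-0.24)), 51), ((np.float64(0.56), np.float64(-0.28)), 8), ((np.float64(0.56), np.float64(-0.26)), 34), ((np.float64(0.56), np.float64(-0.24)), 6)]
scene 0.14 0.16 625
[((np.float64(0.5), np.float64(-0.24)), 25), ((np.float64(0.5), np.float64(-0.22)), 30), ((np.float64(0.52), np.float64(-0.3)), 38), ((np.float64(0.52), np.float64(-0.24)), 28), ((np.float64(0.52), np.float64(-0.22)), 45), ((np.float64(0.54), np.float64(-0.3)), 44), ((np.float64(0.54), np.float64(-0.28)), 31), ((np.float64(0.54), np.float64(-0.26)), 8), ((np.float64(0.54), np.float64(-0.24)), 46), ((np.float64(0.54), np.float64(-0.22)), 51), ((np.float64(0.54), np.float64(-0.2)), 8), ((np.float64(0.56), np.float64(-0.3)), 43), ((np.float64(0.56), np.float64(-0.28)), 65), ((np.float64(0.56), np.float64(-0.26)), 53), ((np.float64(0.56), np.float64(-0
[... 18326 characters left out ...]
oat64(-0.04)), 28), ((np.float64(0.7), np.float64(-0.02)), 28), ((np.float64(0.7), np.float64(0.0)), 10), ((np.float64(0.7), np.float64(0.06)), 5), ((np.float64(0.7), np.float64(0.08)), 6), ((np.float64(0.72), np.float64(-0.08)), 9), ((np.float64(0.72), np.float64(-0.06)), 28), ((np.float64(0.72), np.float64(-0.04)), 28), ((np.float64(0.72), np.float64(-0.02)), 18), ((np.float64(0.72), np.float64(0.0)), 5), ((np.float64(0.74), np.float64(-0.06)), 16), ((np.float64(0.74), np.float64(-0.04)), 16), ((np.float64(0.74), np.float64(-0.02)), 8), ((np.float64(0.8), np.float64(0.24)), 4), ((np.float64(0.8), np.float64(0.3)), 5), ((np.float64(0.8), np.float64(0.34)), 5)]
table z -0.0005972213221198743
```

```bash
python3 - <<'E'
from h import *
import pickle
for n in ("scene","top"):
    c=pickle.load(open(n+"0.pkl","rb"));d=np.load(n+"0.npy");P=cloud(c,d).astype(np.float32)
    def sel(x0,x1,y0,y1,z0,z1):
        m=(P[...,0]>x0)&(P[...,0]<x1)&(P[...,1]>y0)&(P[...,1]<y1)&(P[...,2]>z0)&(P[...,2]<z1)&(d>0); return P[m]
    q=sel(.44,.64,.02,.34,.035,.045); r=cv2.minAreaRect(q[:,:2]); print(n,"rack",r, "zmed",np.median(q[:,2]),np.round(cv2.boxPoints(r),4).tolist())
    q=sel(.44,.64,-.32,-.18,.205,.22); r=cv2.minAreaRect(q[:,:2]); print("cap",r,cv2.minEnclosingCircle(q[:,:2]),np.median(q[:,2]))
    for nm,b in dict(tall=(.44,.58,.05,.12,.104,.118),s1=(.44,.58,.12,.175,.08,.094),s2=(.46,.6,.18,.235,.08,.094)).items():
        q=sel(*b); r=cv2.minAreaRect(q[:,:2]); print(nm,r,np.median(q[:,2]),len(q))
    q=sel(.52,.62,.22,.3,.05,.16); print("open",len(q)); 
    for lo in np.arange(.05,.14,.01):
        k=q[(q[:,2]>=lo)&(q[:,2]<lo+.01)]
        if len(k): print(round(lo,2),len(k),k.min(0).round(3),k.max(0).round(3),np.median(k,0).round(3))
    q=sel(.46,.6,-.34,-.18,.148,.158); r=cv2.minAreaRect(q[:,:2]); print("shoulder",r)
E
```

```text
Traceback (most recent call last):
cv2.error: OpenCV(4.12.0) /io/opencv/modules/imgproc/src/convhull.cpp:143: error: (-215:Assertion failed) total >= 0 && (depth == CV_32F || depth == CV_32S) in function 'convexHull'
```

View pics/scene0z.png

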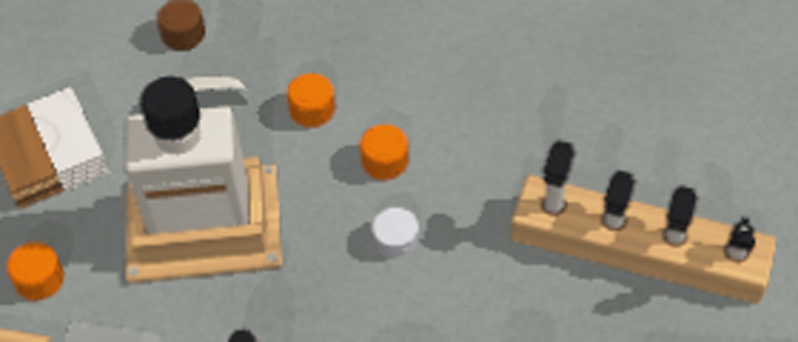

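View pics/top0z.png

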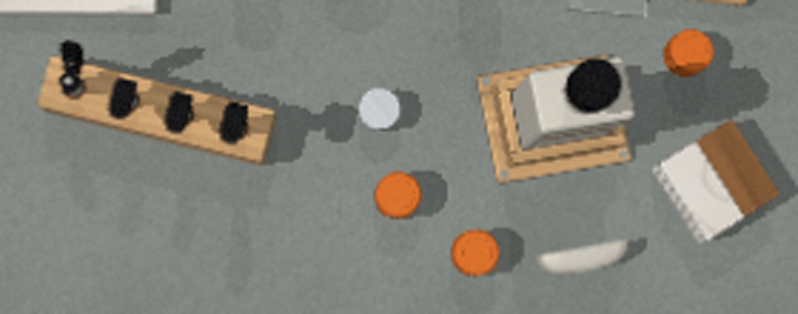

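The pictures show the rack with the open vial at its far left end (+y; top view ≈ (235,190)), two shut short vials, then the tall one (top ≈ (291,213)). The black cap is on the white bottle at top (418,200).

```bash
cat > m.py <<'E'
from h import *
import pickle
A=np.ascontiguousarray
for n in ("scene","top"):
    c=pickle.load(open(n+"0.pkl","rb"));d=np.load(n+"0.npy");P=cloud(c,d).astype(np.float32)
    def sel(x0,x1,y0,y1,z0,z1):
        m=(P[...,0]>x0)&(P[...,0]<x1)&(P[...,1]>y0)&(P[...,1]<y1)&(P[...,2]>z0)&(P[...,2]<z1)&(d>0); return P[m]
    q=sel(.44,.64,.02,.34,.037,.045); r=cv2.minAreaRect(A(q[:,:2])); print(n,"rack",np.round(np.hstack(r),4), "zmed",np.median(q[:,2]))
    q=sel(.44,.64,-.32,-.18,.205,.22); print("cap",np.round(np.hstack(cv2.minEnclosingCircle(A(q[:,:2]))),4),np.median(q[:,2]))
    for nm,b in dict(tall=(.44,.58,.05,.12,.104,.118),s1=(.44,.58,.12,.175,.08,.094),s2=(.46,.6,.18,.235,.08,.094)).items():
        q=sel(*b); r=cv2.minAreaRect(A(q[:,:2])); print(nm,np.round(np.hstack(r),4),np.median(q[:,2]),len(q))
    q=sel(.52,.62,.22,.3,.05,.16); print("open",len(q)); 
    for lo in np.arange(.05,.14,.01):
        k=q[(q[:,2]>=lo)&(q[:,2]<lo+.01)]
        if len(k): print(round(lo,2),len(k),k.min(0).round(3),k.max(0).round(3),np.median(k,0).round(3))
    q=sel(.46,.6,-.34,-.18,.148,.158); r=cv2.minAreaRect(A(q[:,:2])); print("shoulder",np.round(np.hstack(r),4))
E
python3 m.py
```

```text
scene rack [5.28500e-01 1.71500e-01 2.46300e-01 5.98000e-02 7.72327e+01] zmed 0.039652564
cap [ 0.5327 -0.2596  0.0251] 0.2119317
tall [5.01900e-01 8.63000e-02 2.35000e-02 4.55000e-02 7.82427e+01] 0.109308995 113
s1 [5.15600e-01 1.44500e-01 2.35000e-02 4.50000e-02 7.59567e+01] 0.08460411 117
s2 [5.28500e-01 2.00700e-01 2.35000e-02 4.45000e-02 7.62069e+01] 0.08488451 113
open 90
0.05 7 [0.551 0.252 0.05 ] [0.557 0.265 0.059] [0.555 0.256 0.055]
0.07 29 [0.533 0.249 0.072] [0.569 0.267 0.079] [0.542 0.259 0.077]
0.08 10 [0.547 0.243 0.081] [0.573 0.262 0.089] [0.569 0.254 0.084]
0.09 9 [0.571 0.244 0.09 ] [0.576 0.263 0.098] [0.574 0.255 0.095]
0.1 20 [0.566 0.24  0.103] [0.579 0.263 0.11 ] [0.574 0.254 0.108]
0.11 15 [0.574 0.244 0.11 ] [0.582 0.262 0.117] [0.576 0.251 0.113]
shoulder [ 0.5334 -0.26    0.065   0.0979  9.9239]
top rack [5.25300e-01 1.71100e-01 2.46800e-01 5.79000e-02 7.74816e+01] zmed 0.039694455
cap [ 0.531  -0.2604  0.0246] 0.21118721
tall [5.00300e-01 8.59000e-02 2.38000e-02 4.17000e-02 7.72662e+01] 0.10915798 106
s1 [5.14100e-01 1.44900e-01 2.35000e-02 4.23000e-02 7.46763e+01] 0.08522279 100
s2 [5.26700e-01 2.03300e-01 2.42000e-02 4.14000e-02 7.90502e+01] 0.08477475 98
open 133
0.05 3 [0.537 0.253 0.052] [0.541 0.258 0.059] [0.538 0.256 0.052]
0.06 4 [0.535 0.251 0.06 ] [0.544 0.26  0.069] [0.54  0.253 0.068]
0.07 52 [0.533 0.25  0.07 ] [0.564 0.271 0.08 ] [0.548 0.26  0.076]
0.08 25 [0.533 0.246 0.08 ] [0.567 0.267 0.09 ] [0.56  0.258 0.084]
0.09 10 [0.564 0.245 0.091] [0.571 0.266 0.1  ] [0.566 0.251 0.096]
0.1 24 [0.563 0.243 0.102] [0.581 0.265 0.11 ] [0.57  0.255 0.107]
0.11 15 [0.569 0.245 0.11 ] [0.58 0.26 0.12] [0.574 0.253 0.114]
shoulder [ 0.5304 -0.2584  0.0628  0.0966 11.8282]
```

```bash
cat > go.py <<'E'
import numpy as np,sys
from cell import sense
from scipy.spatial.transform import Rotation as Rn
# usage: rel(target xyz, psi) -> dx,dy,dz,yaw in present tool axes
RX=np.array([.9763,-.2164,0]);RY=np.array([.2164,.9763,0])
C=np.array([.5270,.1713,0]); H_open=C+.09*RY+.0135*RX+[0,0,.078]; H_tall=C-.09*RY+.0135*RX+[0,0,.102]
CAP=np.array([.5318,-.2600,0])
def rel(X,psi=None,s=None):
    s=s or sense(); R=Rn.from_euler("xyz",s["eef_rot"]).as_matrix()
    d=R.T@(np.asarray(X)-s["eef_pos"])
    p0=np.arctan2(R[1,0],R[0,0]); y=0 if psi is None else -(psi-p0)
    return np.round(np.r_[d,y],4).tolist()
def st():
    s=sense(); print("t",round(s["t"],2),"pos",np.round(s["eef_pos"],4),"rot",np.round(s["eef_rot"],4),"F",np.round(s["force"],2),"w",round(s["width"],3),"j",np.round(s["joints"],2))
E
python3 - <<'E'
from go import *
st(); print(H_open,H_tall)
print(rel(H_open+.04*RX+[0,0,.2-.078],1.3526))
E
```

```text
t 0.1 pos [ 0.2882 -0.582   0.1996] rot [-1.5709e+00  1.5000e-03 -1.1109e+00] F [-0.03 -0.04  1.46] w 0.997 j [ 1.04  0.54 -0.    1.54  0.    1.07 -0.07]
[0.55965605 0.2562456  0.078     ] [0.52070405 0.0805116  0.102     ]
[-0.6055, 0.0005, 0.6465, -2.4635]
```

>>> {"op": "move_arm", "data": {
  "series": [
    {"dy":-0.05,"hand":-1},
    {"dy":-0.1,"hand":-1},
    {"dx":-0.6055,"dy":-0.1,"dz":0.6465,"yaw":-2.4635,"hand":-1},
    {"dx":-0.6055,"dy":-0.1,"dz":0.6465,"yaw":-2.4635,"hand":-1},
    {"dx":-0.6055,"dy":-0.1,"dz":0.6465,"yaw":-2.4635,"hand":-1},
    {"dx":-0.6055,"dy":-0.1,"dz":0.6465,"yaw":-2.4635,"hand":-1},
    {"dx":-0.6055,"dy":-0.1,"dz":0.6465,"yaw":-2.4635,"hand":-1},
    {"dx":-0.6055,"dy":-0.1,"dz":0.6465,"yaw":-2.4635,"hand":-1},
    {"dx":-0.6055,"dy":-0.1,"dz":0.6465,"yaw":-2.4635,"hand":-1},
    {"dx":-0.6055,"dy":-0.1,"dz":0.6465,"yaw":-2.4635,"hand":-1},
    {"dx":-0.6055,"dy":-0.1,"dz":0.6465,"yaw":-2.4635,"hand":-1},
    {"dx":-0.6055,"dy":-0.1,"dz":0.6465,"yaw":-2.4635,"hand":-1},
    {"dx":-0.6055,"dy":-0.1,"dz":0.6465,"yaw":-2.4635,"hand":-1},
    {"dx":-0.6055,"dy":-0.1,"dz":0.6465,"yaw":-2.4635,"hand":-1},
    {"dx":-0.6055,"dy":-0.1,"dz":0.6465,"yaw":-2.4635,"hand":-1},
    {"dx":-0.6055,"dy":-0.1,"dz":0.6465,"yaw":-2.4635,"hand":-1},
    {"dx":-0.6055,"dy":-0.1,"dz":0.6465,"yaw":-2.4635,"hand":-1},
    {"dx":-0.6055,"dy":-0.1,"dz":0.6465,"yaw":-2.4635,"hand":-1},
    {"dx":-0.6055,"dy":-0.1,"dz":0.6465,"yaw":-2.4635,"hand":-1},
    {"dx":-0.6055,"dy":-0.1,"dz":0.6465,"yaw":-2.4635,"hand":-1}
  ]
}}

```text
validation failed for argument at $.se...
```

>>> {"op": "move_arm", "data": {
  "series": [
    {"dx":0.0,"dy":-0.05,"dz":0.0,"yaw":0.0,"hand":-1.0},
    {"dx":0.0,"dy":-0.1,"dz":0.0,"yaw":0.0,"hand":-1.0}
  ]
}}

```text
t: 0.3
eef_pos: [0.2877, -0.5812, 0.2997]
eef_rot: [-1.571, 0.005, -1.111]
force: [1.4, -1.2, 0.1]
width: 0.839
```

>>> {"op": "move_arm", "data": {
  "series": [
    {"dx":-0.605,"dy":0.0,"dz":0.646,"yaw":-2.463,"hand":-1.0},
    {"dx":-0.605,"dy":0.0,"dz":0.646,"yaw":-2.463,"hand":-1.0}
  ]
}}

```text
t: 0.5
eef_pos: [0.3237, -0.4893, 0.3018]
eef_rot: [-1.572, -0.003, -0.808]
force: [0.3, 1.2, -0.6]
width: 0.665
```

```bash
python3 - <<'E'
from go import *
st()
print(rel(H_open+.04*RX+[0,0,.25-.078],1.3526))
E
```

```text
t 0.5 pos [ 0.3237 -0.4893  0.3018] rot [-1.5717 -0.0032 -0.8079] F [ 0.34  1.22 -0.61] w 0.665 j [ 0.98  0.34 -0.09  1.59  0.03  1.21  0.07]
[-0.3428, 0.0501, 0.708, -2.1605]
```

>>> {"op": "move_arm", "data": {
  "series": [
    {"dx":-0.342,"dy":0.0,"dz":0.708,"yaw":-2.16,"hand":-1.0},
    {"dx":-0.342,"dy":0.0,"dz":0.708,"yaw":-2.16,"hand":-1.0},
    {"dx":-0.342,"dy":0.0,"dz":0.708,"yaw":-2.16,"hand":-1.0},
    {"dx":-0.342,"dy":0.0,"dz":0.708,"yaw":-2.16,"hand":-1.0},
    {"dx":-0.342,"dy":0.0,"dz":0.708,"yaw":-2.16,"hand":-1.0},
    {"dx":-0.342,"dy":0.0,"dz":0.708,"yaw":-2.16,"hand":-1.0},
    {"dx":-0.342,"dy":0.0,"dz":0.708,"yaw":-2.16,"hand":-1.0},
    {"dx":-0.342,"dy":0.0,"dz":0.708,"yaw":-2.16,"hand":-1.0},
    {"dx":-0.342,"dy":0.0,"dz":0.708,"yaw":-2.16,"hand":-1.0},
    {"dx":-0.342,"dy":0.0,"dz":0.708,"yaw":-2.16,"hand":-1.0},
    {"dx":-0.342,"dy":0.0,"dz":0.708,"yaw":-2.16,"hand":-1.0},
    {"dx":-0.342,"dy":0.0,"dz":0.708,"yaw":-2.16,"hand":-1.0},
    {"dx":-0.342,"dy":0.0,"dz":0.708,"yaw":-2.16,"hand":-1.0},
    {"dx":-0.342,"dy":0.0,"dz":0.708,"yaw":-2.16,"hand":-1.0},
    {"dx":-0.342,"dy":0.05,"dz":0.708,"yaw":-2.16,"hand":-1.0},
    {"dx":-0.342,"dy":0.05,"dz":0.708,"yaw":-2.16,"hand":-1.0},
    {"dx":-0.342,"dy":0.05,"dz":0.708,"yaw":-2.16,"hand":-1.0},
    {"dx":-0.342,"dy":0.05,"dz":0.708,"yaw":-2.16,"hand":-1.0},
    {"dx":-0.342,"dy":0.05,"dz":0.708,"yaw":-2.16,"hand":-1.0}
  ]
}}

```text
t: 2.4
eef_pos: [0.6017, 0.2454, 0.2509]
eef_rot: [-1.572, 0.001, 1.347]
force: [-0.2, 0.2, 1.0]
width: 0.006
```

```bash
python3 - <<'E'
from go import *
from cell import viewer
import cv2,pickle
st()
print(rel(H_open+.04*RX+[0,0,.098-.078],1.3526))
c=viewer.camera_params("wrist"); p,d=viewer.capture("wrist"); cv2.imwrite("pics/w1.png",p); pickle.dump((c,d),open("w1.pkl","wb"))
E
```

```text
t 2.4 pos [0.6017 0.2454 0.2509] rot [-1.5717e+00  6.0000e-04  1.3475e+00] F [-0.23  0.17  0.96] w 0.006 j [ 0.02  0.6  -0.73  1.45  0.41  1.25  0.59]
[0.0016, 0.1529, 0.0035, -0.0051]
```

View pics/w1.png

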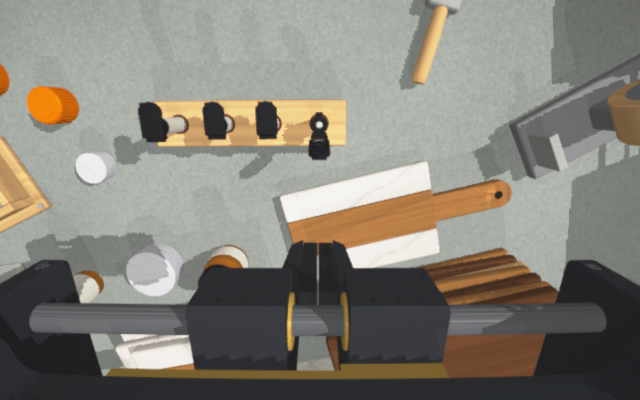

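```bash
python3 - <<'E'
from go import *
from h import *
import pickle
A=np.ascontiguousarray
c,d=pickle.load(open("w1.pkl","rb")); P=cloud(c,d).astype(np.float32)
def sel(x0,x1,y0,y1,z0,z1):
    m=(P[...,0]>x0)&(P[...,0]<x1)&(P[...,1]>y0)&(P[...,1]<y1)&(P[...,2]>z0)&(P[...,2]<z1)&(d>0); return P[m]
q=sel(.44,.64,.02,.34,.036,.045); print(np.round(np.hstack(cv2.minAreaRect(A(q[:,:2]))),4),np.median(q[:,2]))
for nm,b in dict(tall=(.44,.58,.05,.12,.104,.118),s1=(.44,.58,.12,.175,.08,.094),s2=(.46,.6,.18,.235,.08,.094)).items():
    q=sel(*b); print(nm,np.round(np.hstack(cv2.minAreaRect(A(q[:,:2]))),4),np.median(q[:,2]))
q=sel(.5,.62,.22,.3,.05,.16); L=(q-H_open); a=np.c_[L@RX,L@RY,L[:,2]]
k=a[(a[:,2]>.005)]; print(len(k)); 
for lo in np.arange(.0,.05,.005):
    e=a[(a[:,2]>=lo)&(a[:,2]<lo+.005)]
    if len(e): print(round(lo,3),len(e),e.min(0).round(4),e.max(0).round(4))
E
```

```text
[5.25100e-01 1.73100e-01 2.48400e-01 5.77000e-02 7.71355e+01] 0.039879985
tall [5.00300e-01 8.60000e-02 2.53000e-02 4.10000e-02 7.67861e+01] 0.1096528
s1 [5.14000e-01 1.43800e-01 2.39000e-02 4.14000e-02 7.62665e+01] 0.08548695
s2 [5.26500e-01 2.02500e-01 2.45000e-02 4.12000e-02 7.71767e+01] 0.08566494
402
0.0 175 [-0.029  -0.0086  0.    ] [0.0035 0.0123 0.0049]
0.005 44 [ 0.0019 -0.0109  0.0051] [0.005  0.0122 0.01  ]
0.01 35 [ 0.0028 -0.0107  0.0101] [0.0058 0.0121 0.0149]
0.015 32 [ 0.0055 -0.0106  0.0151] [0.0083 0.0119 0.0198]
0.02 29 [ 0.0071 -0.0105  0.02  ] [0.0091 0.0117 0.0249]
0.025 90 [ 0.0028 -0.0115  0.0254] [0.0146 0.0116 0.0299]
0.03 104 [ 0.0047 -0.0114  0.03  ] [0.0195 0.0114 0.0349]
0.035 68 [ 0.0117 -0.007   0.035 ] [0.0193 0.007  0.0392]
```

>>> {"op": "move_arm", "data": {
  "series": [
    {"dx":0.001,"dy":0.05,"dz":0.003,"yaw":-0.005,"hand":-1.0},
    {"dx":0.001,"dy":0.1,"dz":0.003,"yaw":-0.005,"hand":-1.0},
    {"dx":0.001,"dy":0.153,"dz":0.003,"yaw":-0.005,"hand":-1.0},
    {"dx":0.001,"dy":0.153,"dz":0.003,"yaw":-0.005,"hand":-1.0},
    {"dx":0.001,"dy":0.153,"dz":0.015,"yaw":-0.005,"hand":-1.0},
    {"dx":0.001,"dy":0.153,"dz":0.025,"yaw":-0.005,"hand":-1.0},
    {"dx":0.001,"dy":0.153,"dz":0.035,"yaw":-0.005,"hand":-1.0},
    {"dx":0.001,"dy":0.153,"dz":0.045,"yaw":-0.005,"hand":-1.0},
    {"dx":0.001,"dy":0.153,"dz":0.055,"yaw":-0.005,"hand":-1.0},
    {"dx":0.001,"dy":0.153,"dz":0.065,"yaw":-0.005,"hand":-1.0},
    {"dx":0.001,"dy":0.153,"dz":0.071,"yaw":-0.005,"hand":-1.0},
    {"dx":0.001,"dy":0.153,"dz":0.071,"yaw":-0.005,"hand":-1.0}
  ]
}}

```text
t: 3.65
eef_pos: [0.5312, 0.2638, 0.0975]
eef_rot: [-1.57, 0.0, 1.355]
force: [-0.1, 1.1, -0.2]
width: 0.006
```

```bash
sed -i 's/C=np.array(\[.5270,.1713,0\])/C=np.array([.5257,.1720,0])/' go.py; cat > look.py <<'E'
import sys
from go import *
from cell import viewer
import cv2,pickle
tag=sys.argv[1]; cams=sys.argv[2].split(",")
st()
for n in cams:
    c=viewer.camera_params(n); p,d=viewer.capture(n); pickle.dump((c,d),open(f"{tag}_{n}.pkl","wb"))
    if len(sys.argv)>3 and n!="wrist":
        a,b,e,f=map(int,sys.argv[3].split(",")); p=p[b:f,a:e]; k=min(800/p.shape[1],600/p.shape[0]); p=cv2.resize(p,None,fx=k,fy=k,interpolation=cv2.INTER_CUBIC)
    cv2.imwrite(f"pics/{tag}_{n}.png",p)
E
python3 look.py a wrist; python3 -c "
from go import *
s=sense();e=s['eef_pos']-H_open;print(e@RX,e@RY,e[2])"
```

```text
t 3.65 pos [0.5312 0.2638 0.0975] rot [-1.5705e+00  2.0000e-04  1.3553e+00] F [-0.1   1.09 -0.18] w 0.006 j [-0.05  0.67 -0.68  1.74  0.51  0.92  0.41]
-0.02716838506111412 0.0006420595802066624 0.019461865502021197
```

View pics/a_wrist.png

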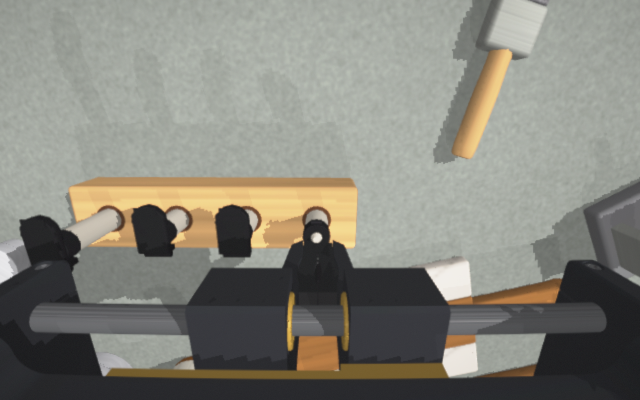

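```bash
python3 - <<'E'
from go import *
from h import *
import pickle
c,d=pickle.load(open("a_wrist.pkl","rb")); s=sense()
for nm,X in dict(tcp=s["eef_pos"],H=H_open,axis_base=H_open-.0135*RX-[0,0,.038],axis_top=H_open-.0135*RX,tip0=H_open-.04*RX).items(): print(nm,proj(c,X).round(1))
P=cloud(c,d)
for v in range(205,300,6): print(v,P[v,317].round(3), round(float((P[v,317]-H_open)@RX),3))
E
```

```text
tcp [[316.9 231.3]]
H [[316.  254.1]]
axis_base [[316.2 219.4]]
axis_top [[316.  237.8]]
tip0 [[316.1 203.9]]
205 [0.533 0.263 0.039] -0.026
211 [0.537 0.262 0.043] -0.022
217 [0.537 0.262 0.058] -0.022
223 [0.534 0.263 0.079] -0.026
229 [0.539 0.262 0.077] -0.02
235 [0.543 0.261 0.079] -0.016
241 [0.547 0.26  0.08 ] -0.012
247 [0.522 0.266 0.142] -0.037
253 [0.522 0.266 0.148] -0.037
259 [0.522 0.266 0.154] -0.037
265 [0.525 0.265 0.155] -0.034
271 [0.528 0.264 0.154] -0.031
277 [0.531 0.264 0.156] -0.028
283 [0.534 0.263 0.155] -0.025
289 [0.538 0.262 0.155] -0.021
295 [0.572 0.255 0.111] 0.013
```

```bash
python3 look.py b scene,top 330,140,480,260
```

```text
t 3.7 pos [0.532  0.2635 0.0975] rot [-1.5709e+00  1.0000e-04  1.3545e+00] F [-0.67 -0.53  0.29] w 0.004 j [-0.05  0.67 -0.68  1.74  0.51  0.92  0.41]
```

View pics/b_scene.png

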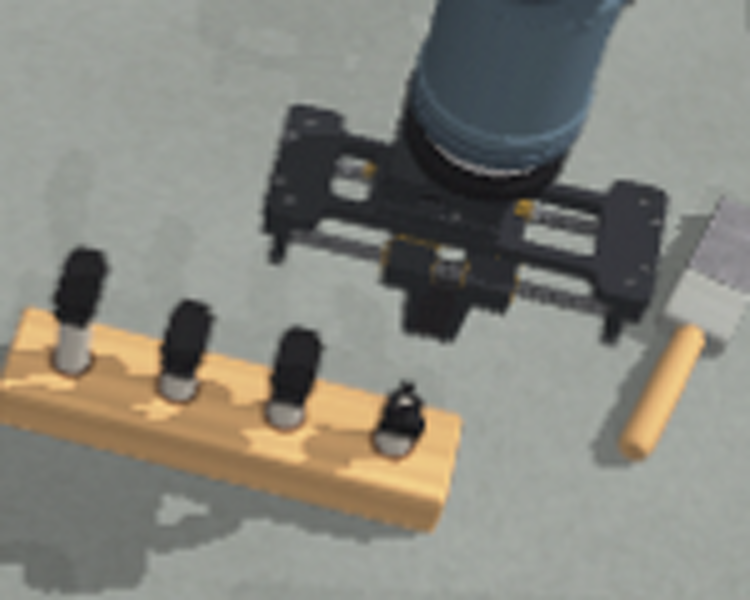

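```bash
python3 - <<'E'
from go import *
from h import *
import pickle
s=sense()
R=Rn.from_euler("xyz",s["eef_rot"]).as_matrix()
for n in ("scene","top"):
    c,d=pickle.load(open(f"b_{n}.pkl","rb"))
    print(n,"tcp px",proj(c,s["eef_pos"]),"zoomed",(proj(c,s["eef_pos"])-[330,140])*5)
    P=cloud(c,d); Q=(P-s["eef_pos"])@R
    m=(d>0)&(abs(Q[...,0])<.03)&(abs(Q[...,2])<.03)&(P[...,2]>.06)
    q=Q[m]
    for lo in np.arange(-.12,.03,.01):
        e=q[(q[:,1]>=lo)&(q[:,1]<lo+.01)]
        if len(e): print(round(lo,3),len(e),e.min(0).round(3),e.max(0).round(3))
E
```

```text
scene tcp px [[412.90107783 212.16611579]] zoomed [[414.50538915 360.83057896]]
-0.12 18 [-0.015 -0.12  -0.029] [ 0.008 -0.114 -0.012]
-0.11 1 [ 0.008 -0.104 -0.   ] [ 0.008 -0.104 -0.   ]
-0.09 17 [-0.005 -0.087 -0.013] [ 0.008 -0.08   0.011]
-0.08 23 [-0.012 -0.079 -0.013] [ 0.015 -0.07  -0.006]
-0.07 29 [-0.016 -0.07  -0.013] [ 0.016 -0.06  -0.006]
-0.06 33 [-0.015 -0.059 -0.013] [ 0.015 -0.05  -0.001]
-0.05 21 [-0.014 -0.05  -0.014] [ 0.012 -0.041 -0.008]
-0.04 6 [-0.01 -0.04 -0.01] [ 0.005 -0.037 -0.008]
0.01 10 [-0.005  0.016 -0.015] [ 0.003  0.019 -0.001]
0.02 18 [-0.012  0.02  -0.016] [ 0.007  0.024 -0.005]
top tcp px [[231.0440127  200.96365716]] zoomed [[-494.7799365   304.81828582]]
```

View pics/b_top.png

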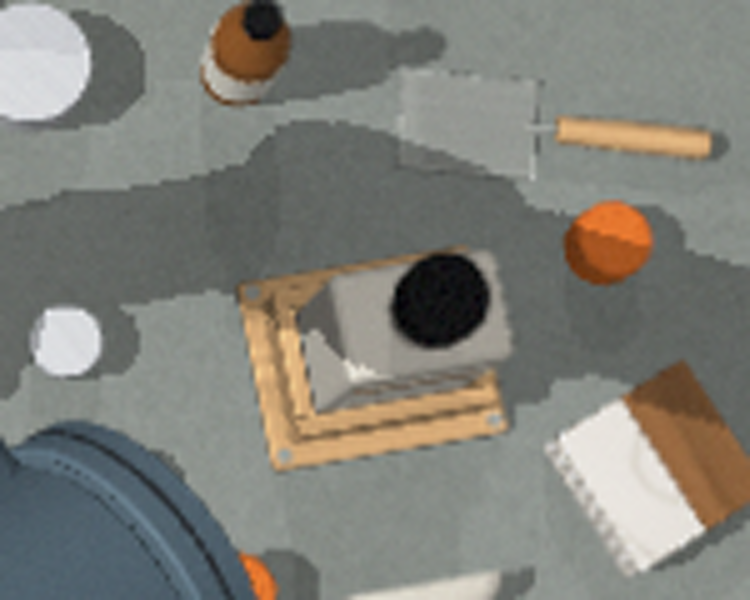

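```bash
python3 - <<'E'
from go import *
from h import *
import pickle
s=sense()
R=Rn.from_euler("xyz",s["eef_rot"]).as_matrix()
c,d=pickle.load(open("a_wrist.pkl","rb")); P=cloud(c,d); Q=(P-s["eef_pos"])@R
for u,v in ((317,247),(300,250),(335,250),(300,262),(240,275),(240,300),(240,350),(400,300),(30,290),(600,290),(150,320),(317,320),(300,350),(317,390)): print((u,v),Q[v,u].round(3), d[v,u].round(3))
cc=-c["R"].T@c["t"]; print("cam in tool",((cc-s["eef_pos"])@R).round(3), (c["R"]@R).round(2).tolist())
m=(d>0)&(d<.3); q=Q[m]; print(np.histogram(q[:,1],np.arange(-.2,.02,.01)))
E
```

```text
(317, 247) [ 0.    -0.044  0.011] 0.154
(300, 250) [-0.008 -0.05   0.012] 0.148
(335, 250) [ 0.009 -0.05   0.012] 0.149
(300, 262) [-0.008 -0.058  0.01 ] 0.141
(240, 275) [-0.021 -0.112  0.035] 0.083
(240, 300) [-0.018 -0.123  0.036] 0.072
(240, 350) [-0.019 -0.125  0.022] 0.074
(400, 300) [ 0.02  -0.123  0.036] 0.072
(30, 290) [-0.077 -0.118  0.034] 0.078
(600, 290) [ 0.079 -0.115  0.033] 0.08
(150, 320) [-0.044 -0.119  0.026] 0.079
(317, 320) [ 0.    -0.12   0.027] 0.078
(300, 350) [-0.019  0.081 -0.178] 0.331
(317, 390) [ 0.    -0.138  0.025] 0.061
cam in tool [ 0.    -0.184  0.08 ] [[1.0, 0.0, 0.0], [0.0, -0.3, -0.95], [0.0, 0.95, -0.3]]
(array([    0,     0,     0,     0,     0,  3008, 14141, 25249, 17618,
        4582,   118,   800,   607,   726,   702,   445,    45,     0,
        1520,   417,   397]), array([-2.00000000e-01, -1.90000000e-01, -1.80000000e-01, -1.70000000e-01,
       -1.60000000e-01, -1.50000000e-01, -1.40000000e-01, -1.30000000e-01,
       -1.20000000e-01, -1.10000000e-01, -1.00000000e-01, -9.00000000e-02,
       -8.00000000e-02, -7.00000000e-02, -6.00000000e-02, -5.00000000e-02,
       -4.00000000e-02, -3.00000000e-02, -2.00000000e-02, -1.00000000e-02,
        1.66533454e-16,  1.00000000e-02]))
```

```bash
python3 - <<'E'
from go import *
from h import *
import pickle
c,d=pickle.load(open("w1.pkl","rb")); P=cloud(c,d)
R=Rn.from_euler("xyz",[-1.5717,.0006,1.3475]).as_matrix(); Q=(P-[.6017,.2454,.2509])@R
for v in range(236,270,3): print(v,Q[v,300].round(3),Q[v,335].round(3))
m=(d>0)&(abs(Q[...,0])<.03)&(abs(Q[...,2])<.03)&(Q[...,1]<.0)
print("w1 max y",np.sort(Q[m][:,1])[-20:].round(3))
for n in("scene","top"):
  c=pickle.load(open(n+"0.pkl","rb"));d=np.load(n+"0.npy");P=cloud(c,d)
  R=Rn.from_euler("xyz",[-1.5709,.0015,-1.1109]).as_matrix(); Q=(P-[.2882,-.582,.1996])@R
  m=(d>0)&(abs(Q[...,0])<.07)&(abs(Q[...,2])<.02)&(Q[...,1]<.06)
  print(n,"max y",np.histogram(Q[m][:,1],np.arange(-.12,.07,.01)))
E
```

```text
236 [-0.026  0.234 -0.109] [ 0.027  0.234 -0.11 ]
239 [-0.026  0.234 -0.114] [ 0.027  0.236 -0.116]
242 [-0.009 -0.041  0.011] [ 0.009 -0.041  0.011]
245 [-0.009 -0.044  0.011] [ 0.009 -0.044  0.011]
248 [-0.009 -0.048  0.011] [ 0.009 -0.047  0.01 ]
251 [-0.008 -0.052  0.011] [ 0.009 -0.051  0.011]
254 [-0.008 -0.055  0.011] [ 0.009 -0.054  0.01 ]
257 [-0.008 -0.058  0.011] [ 0.009 -0.057  0.01 ]
260 [-0.008 -0.059  0.01 ] [ 0.008 -0.059  0.01 ]
263 [-0.008 -0.06   0.009] [ 0.008 -0.06   0.009]
266 [-0.008 -0.063  0.009] [ 0.008 -0.062  0.009]
269 [-0.008 -0.065  0.009] [ 0.008 -0.066  0.009]
w1 max y [-0.039 -0.039 -0.039 -0.039 -0.039 -0.039 -0.039 -0.039 -0.038 -0.038
 -0.038 -0.038 -0.038 -0.038 -0.038 -0.038 -0.038 -0.038 -0.038 -0.037]
scene max y (array([ 6,  4,  7, 43, 40, 37, 37, 30, 15, 20, 11, 15, 15,  6,  7,  8,  8,
       13]), array([-1.20000000e-01, -1.10000000e-01, -1.00000000e-01, -9.00000000e-02,
       -8.00000000e-02, -7.00000000e-02, -6.00000000e-02, -5.00000000e-02,
       -4.00000000e-02, -3.00000000e-02, -2.00000000e-02, -1.00000000e-02,
       -5.55111512e-17,  1.00000000e-02,  2.00000000e-02,  3.00000000e-02,
        4.00000000e-02,  5.00000000e-02,  6.00000000e-02]))
top max y (array([ 4,  0,  0,  0,  0,  0,  0,  1,  7, 30, 11, 12, 14, 13, 10, 14, 12,
       14]), array([-1.20000000e-01, -1.10000000e-01, -1.00000000e-01, -9.00000000e-02,
       -8.00000000e-02, -7.00000000e-02, -6.00000000e-02, -5.00000000e-02,
       -4.00000000e-02, -3.00000000e-02, -2.00000000e-02, -1.00000000e-02,
       -5.55111512e-17,  1.00000000e-02,  2.00000000e-02,  3.00000000e-02,
        4.00000000e-02,  5.00000000e-02,  6.00000000e-02]))
```

```bash
cat >> go.py <<'E'
OFF=np.array([0,0,.0385])
def tiprel(X,psi=None): return rel(np.asarray(X)-OFF,psi)
def loc(H):
    e=np.array(sense()["eef_pos"])+OFF-H; print("tip rel hinge",(e@RX).round(4),(e@RY).round(4),e[2].round(4))
E
python3 - <<'E'
from go import *
st(); loc(H_open); print(tiprel(H_open+.042*RX+[0,0,.02],1.3526),tiprel(H_open-.029*RX+[0,0,.02],1.3526))
E
```

```text
t 3.8 pos [0.5326 0.2631 0.0973] rot [-1.571  -0.      1.3535] F [ 0.2  -0.19 -0.21] w 0.005 j [-0.05  0.67 -0.68  1.74  0.51  0.92  0.41]
tip rel hinge -0.0265 0.0005 0.0578
[-0.0005, 0.0379, -0.0685, 0.0009] [-0.0005, 0.0378, 0.0025, 0.0009]
```

>>> {"op": "move_arm", "data": {
  "series": [
    {"dx":-0.0005,"dy":-0.005,"dz":-0.04,"yaw":0.0,"hand":-1.0},
    {"dx":-0.0005,"dy":-0.005,"dz":-0.069,"yaw":0.0,"hand":-1.0},
    {"dx":-0.0005,"dy":0.0,"dz":-0.069,"yaw":0.0,"hand":-1.0},
    {"dx":-0.0005,"dy":0.038,"dz":-0.069,"yaw":0.0,"hand":-1.0},
    {"dx":-0.0005,"dy":0.038,"dz":-0.069,"yaw":0.0,"hand":-1.0},
    {"dx":-0.0005,"dy":0.038,"dz":-0.055,"yaw":0.0,"hand":-1.0},
    {"dx":-0.0005,"dy":0.038,"dz":-0.045,"yaw":0.0,"hand":-1.0},
    {"dx":-0.0005,"dy":0.038,"dz":-0.037,"yaw":0.0,"hand":-1.0},
    {"dx":-0.0005,"dy":0.038,"dz":-0.029,"yaw":0.0,"hand":-1.0},
    {"dx":-0.0005,"dy":0.038,"dz":-0.021,"yaw":0.0,"hand":-1.0},
    {"dx":-0.0005,"dy":0.038,"dz":-0.013,"yaw":0.0,"hand":-1.0},
    {"dx":-0.0005,"dy":0.038,"dz":-0.005,"yaw":0.0,"hand":-1.0},
    {"dx":-0.0005,"dy":0.038,"dz":0.003,"yaw":0.0,"hand":-1.0},
    {"dx":-0.0005,"dy":0.038,"dz":0.003,"yaw":0.0,"hand":-1.0}
  ]
}}

```text
t: 5.2
eef_pos: [0.5273, 0.2641, 0.0593]
eef_rot: [-1.569, 0.001, 1.356]
force: [-0.1, 0.2, 0.7]
width: -0.0
```

```bash
python3 look.py c wrist,scene 330,140,480,260;python3 -c "
from go import *
loc(H_open)"
```

```text
t 5.2 pos [0.5273 0.2641 0.0593] rot [-1.5694e+00  5.0000e-04  1.3558e+00] F [-0.09  0.18  0.71] w -0.0 j [-0.08  0.72 -0.65  1.77  0.56  0.85  0.37]
tip rel hinge -0.0303 0.0001 0.0198
```

View pics/c_wrist.png

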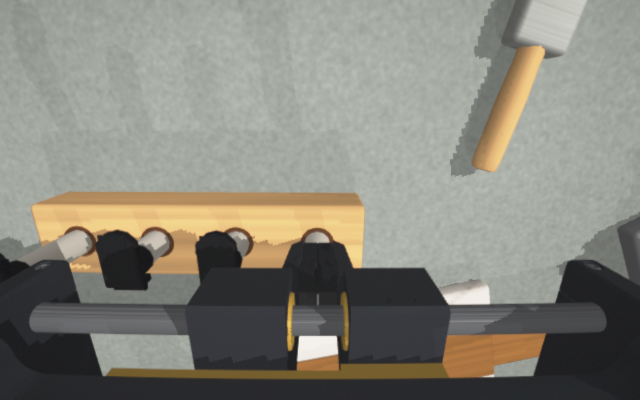

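View pics/c_scene.png

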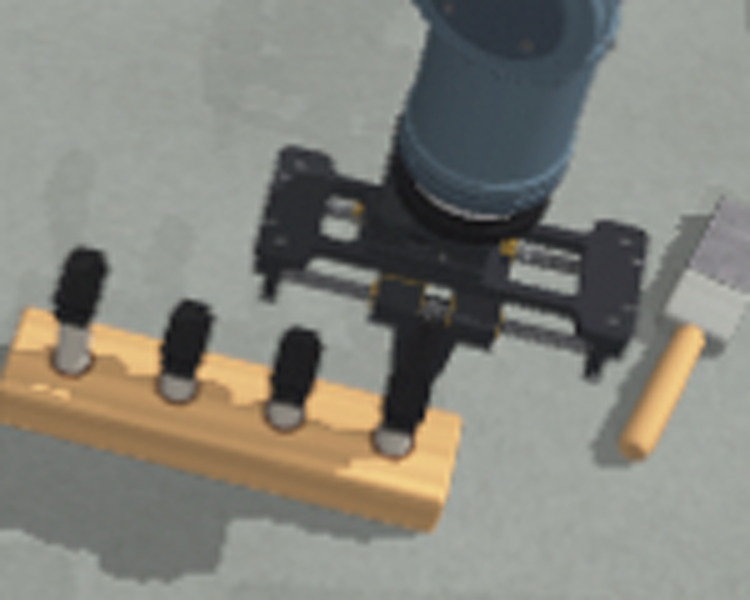

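The lid (around (395,400) in the zoomed scene view) has swung over onto its vial under the finger. Now press.

>>> {"op": "move_arm", "data": {
  "series": [
    {"dx":0.0,"dy":0.004,"dz":0.0,"yaw":0.0,"hand":-1.0},
    {"dx":0.0,"dy":0.008,"dz":0.0,"yaw":0.0,"hand":-1.0},
    {"dx":0.0,"dy":0.01,"dz":0.0,"yaw":0.0,"hand":-1.0},
    {"dx":0.0,"dy":0.012,"dz":0.0,"yaw":0.0,"hand":-1.0},
    {"dx":0.0,"dy":0.012,"dz":0.0,"yaw":0.0,"hand":-1.0}
  ]
}}

```text
t: 5.8
eef_pos: [0.5292, 0.2634, 0.0478]
eef_rot: [-1.571, 0.001, 1.354]
force: [-4.0, -1.9, 7.4]
width: 0.01
```

>>> {"op": "move_arm", "data": {
  "series": [
    {"dx":0.0,"dy":0.001,"dz":0.0,"yaw":0.0,"hand":-1.0},
    {"dx":0.0,"dy":0.002,"dz":0.0,"yaw":0.0,"hand":-1.0},
    {"dx":0.0,"dy":0.002,"dz":0.0,"yaw":0.0,"hand":-1.0}
  ]
}}

```text
t: 6.1
eef_pos: [0.5292, 0.2634, 0.0473]
eef_rot: [-1.571, 0.001, 1.354]
force: [-7.3, -3.9, 20.9]
width: 0.001
```

>>> {"op": "move_arm", "data": {
  "series": [
    {"dx":0.0,"dy":-0.04,"dz":0.0,"yaw":0.0,"hand":-1.0},
    {"dx":0.0,"dy":-0.08,"dz":0.0,"yaw":0.0,"hand":-1.0},
    {"dx":0.0,"dy":-0.08,"dz":0.0,"yaw":0.0,"hand":-1.0}
  ]
}}

```text
t: 6.4
eef_pos: [0.5324, 0.2655, 0.1303]
eef_rot: [-1.577, -0.006, 1.353]
force: [0.2, 1.0, 1.0]
width: 0.005
```

```bash
python3 look.py d scene,wrist 330,140,480,260;python3 - <<'E'
from go import *
from h import *
import pickle
for n in ("scene","wrist"):
    c,d=pickle.load(open(f"d_{n}.pkl","rb")); P=cloud(c,d).reshape(-1,3)[d.ravel()>0]
    L=P-H_open; a=np.c_[L@RX,L@RY,L[:,2]]
    q=a[(a[:,0]>-.045)&(a[:,0]<.01)&(abs(a[:,1])<.015)&(a[:,2]>-.01)&(a[:,2]<.03)]
    for lo in np.arange(-.045,.01,.01):
        e=q[(q[:,0]>=lo)&(q[:,0]<lo+.01)]; print(n,round(lo,3),len(e),(np.percentile(e[:,2],[10,50,90])*1000).round(1) if len(e) else "")
print("tall",tiprel(H_tall-.032*RX+[0,0,.06],1.3526))
E
```

```text
t 6.4 pos [0.5324 0.2655 0.1303] rot [-1.5775 -0.0056  1.3534] F [0.22 1.03 0.97] w 0.005 j [-0.03  0.63 -0.7   1.73  0.48  0.96  0.43]
scene -0.045 5 [3.7 5.6 7.8]
scene -0.035 30 [3.6 6.1 9.4]
scene -0.025 33 [3.5 6.7 8.6]
scene -0.015 25 [ 3.7  7.  11.4]
scene -0.005 44 [-3.6  2.2  7.2]
scene 0.005 0 
wrist -0.045 164 [4.5 8.5 9.4]
wrist -0.035 354 [6.9 7.8 8.8]
wrist -0.025 343 [6.8 7.8 8.7]
wrist -0.015 329 [6.7 7.7 8.5]
wrist -0.005 122 [2.3 3.5 8. ]
wrist 0.005 0 
tall [-0.18, 0.0022, 0.003, 0.0007]
```

View pics/d_scene.png

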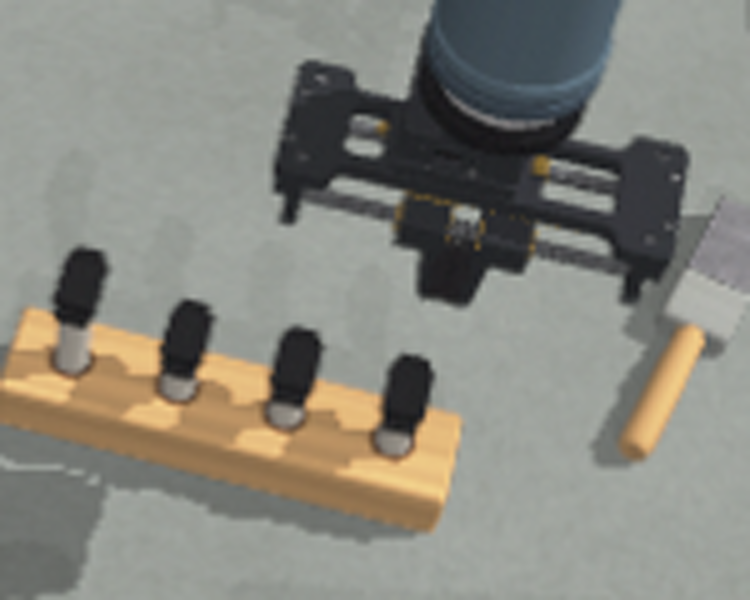

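View pics/d_wrist.png

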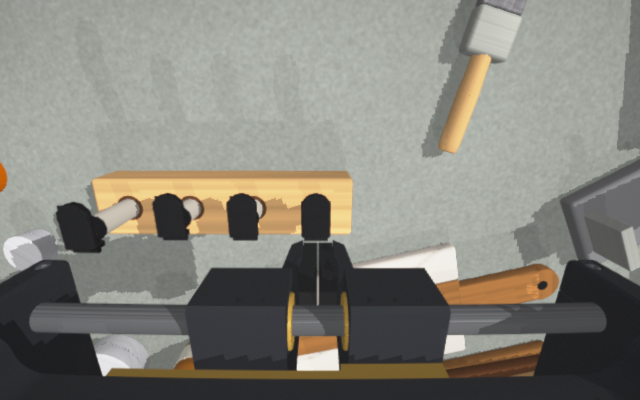

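>>> {"op": "move_arm", "data": {
  "series": [
    {"dx":-0.05,"dy":0.0,"dz":0.0,"yaw":0.0,"hand":-0.1},
    {"dx":-0.1,"dy":0.0,"dz":0.002,"yaw":0.0,"hand":-0.1},
    {"dx":-0.15,"dy":0.0,"dz":0.002,"yaw":0.0,"hand":-0.1},
    {"dx":-0.18,"dy":0.0,"dz":0.002,"yaw":0.0,"hand":-0.1},
    {"dx":-0.18,"dy":0.0,"dz":0.002,"yaw":0.0,"hand":-0.1},
    {"dx":-0.18,"dy":0.0,"dz":0.002,"yaw":0.0,"hand":-0.1}
  ]
}}

```text
t: 7.1
eef_pos: [0.4879, 0.0875, 0.1243]
eef_rot: [-1.569, 0.0, 1.352]
force: [0.4, 0.3, 0.2]
width: 0.449
```

```bash
python3 look.py e wrist;python3 - <<'E'
from go import *
from h import *
import pickle
loc(H_tall); s=sense()
R=Rn.from_euler("xyz",s["eef_rot"]).as_matrix()
c,d=pickle.load(open("e_wrist.pkl","rb")); P=cloud(c,d); Q=(P-s["eef_pos"])@R
m=(d>0)&(P[...,2]>.104)&(P[...,2]<.114)&(P[...,0]>.44)&(P[...,0]<.58)&(P[...,1]>.05)&(P[...,1]<.12)
q=Q[m]; print(len(q),q[:,[0,2]].min(0),q[:,[0,2]].max(0),np.median(P[m][:,2]))
print(np.hstack(cv2.minAreaRect(np.ascontiguousarray(P[m][:,:2].astype(np.float32)))).round(4))
f=Q[(d>0)&(Q[...,1]<-.03)&(Q[...,1]>-.08)]; print("fingers",f.min(0),f.max(0), np.histogram(f[:,0],np.arange(-.06,.07,.01)))
print("grasp",tiprel(H_tall-.032*RX+[0,0,-.015],1.3526))
E
```

```text
t 7.1 pos [0.4879 0.0875 0.1243] rot [-1.5691e+00  4.0000e-04  1.3523e+00] F [0.38 0.34 0.15] w 0.449 j [ 0.32  0.49 -0.74  1.97  0.43  0.84  0.7 ]
tip rel hinge -0.0321 0.0007 0.0612
1578 [-0.01276481 -0.03339009] [0.01111278 0.00877448] 0.10980770001385018
[5.00000e-01 8.52000e-02 2.38000e-02 4.22000e-02 7.83052e+01]
fingers [-0.03757188 -0.07999282 -0.00933691] [ 0.03498169 -0.03633865  0.01168939] (array([   0,    0,  556, 1328,    0,    0,    0,  424, 1110,  352,    0,
          0]), array([-6.00000000e-02, -5.00000000e-02, -4.00000000e-02, -3.00000000e-02,
       -2.00000000e-02, -1.00000000e-02,  1.38777878e-17,  1.00000000e-02,
        2.00000000e-02,  3.00000000e-02,  4.00000000e-02,  5.00000000e-02,
        6.00000000e-02]))
grasp [-0.0007, 0.0762, -0.0002, 0.0017]
```

View pics/e_wrist.png

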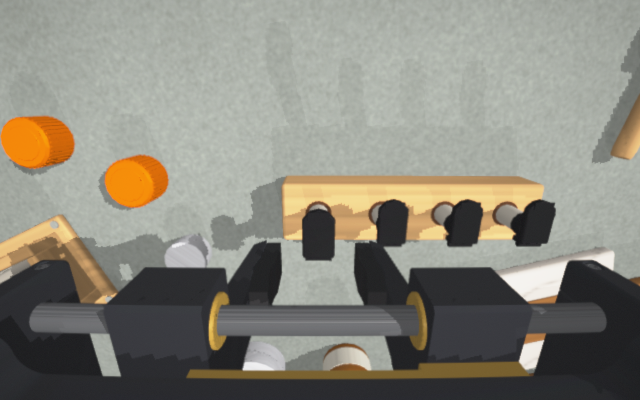

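>>> {"op": "move_arm", "data": {
  "force": 15,
  "series": [
    {"dx":-0.0006,"dy":0.04,"dz":0.0,"yaw":0.0,"hand":-0.1},
    {"dx":-0.0006,"dy":0.076,"dz":0.0,"yaw":0.0,"hand":-0.1},
    {"dx":-0.0006,"dy":0.076,"dz":0.0,"yaw":0.0,"hand":-0.1},
    {"dx":-0.0006,"dy":0.076,"dz":0.0,"yaw":0.0,"hand":-1.0},
    {"dx":-0.0006,"dy":0.076,"dz":0.0,"yaw":0.0,"hand":-1.0},
    {"dx":-0.0006,"dy":0.076,"dz":0.0,"yaw":0.0,"hand":-1.0},
    {"dx":-0.0006,"dy":0.076,"dz":0.0,"yaw":0.0,"hand":-1.0},
    {"dx":-0.0006,"dy":0.076,"dz":0.0,"yaw":0.0,"hand":-1.0}
  ]
}}

```text
t: 7.95
eef_pos: [0.4891, 0.0878, 0.0505]
eef_rot: [-1.573, -0.001, 1.354]
force: [-1.4, -0.9, 7.6]
width: 0.263
```

```bash
python3 - <<'E'
from go import *
st();loc(H_tall); print(88*sense()["width"])
r=.0323
for th in (.1,.2,.35,.5,.7,.9,1.1,1.3,1.5,1.7): print(th, "dz",round(-r*(1-np.cos(th)),4),"dy",round(-r*np.sin(th)*1,4))
E
```

```text
t 7.95 pos [0.4891 0.0878 0.0505] rot [-1.5726e+00 -6.0000e-04  1.3541e+00] F [-1.41 -0.89  7.6 ] w 0.263 j [ 0.24  0.6  -0.65  2.01  0.56  0.7   0.6 ]
tip rel hinge -0.031 -0.0001 -0.013
23.133457964684606
0.1 dz -0.0002 dy -0.0032
0.2 dz -0.0006 dy -0.0064
0.35 dz -0.002 dy -0.0111
0.5 dz -0.004 dy -0.0155
0.7 dz -0.0076 dy -0.0208
0.9 dz -0.0122 dy -0.0253
1.1 dz -0.0176 dy -0.0288
1.3 dz -0.0237 dy -0.0311
1.5 dz -0.03 dy -0.0322
1.7 dz -0.0365 dy -0.032
```

>>> {"op": "move_arm", "data": {
  "series": [
    {"dx":0.0,"dy":-0.004,"dz":-0.0005,"yaw":0.0,"hand":-1.0},
    {"dx":0.0,"dy":-0.007,"dz":-0.0014,"yaw":0.0,"hand":-1.0},
    {"dx":0.0,"dy":-0.01,"dz":-0.0025,"yaw":0.0,"hand":-1.0},
    {"dx":0.0,"dy":-0.0135,"dz":-0.004,"yaw":0.0,"hand":-1.0},
    {"dx":0.0,"dy":-0.0165,"dz":-0.006,"yaw":0.0,"hand":-1.0},
    {"dx":0.0,"dy":-0.019,"dz":-0.0077,"yaw":0.0,"hand":-1.0},
    {"dx":0.0,"dy":-0.021,"dz":-0.0098,"yaw":0.0,"hand":-1.0},
    {"dx":0.0,"dy":-0.023,"dz":-0.0123,"yaw":0.0,"hand":-1.0}
  ]
}}

```text
t: 8.75
eef_pos: [0.4995, 0.0854, 0.0724]
eef_rot: [-1.569, 0.0, 1.355]
force: [-4.4, 3.4, -1.3]
width: 0.27
```

```bash
python3 look.py f wrist,scene 330,140,480,260;python3 -c "
from go import *
loc(H_tall)"
```

```text
t 8.75 pos [0.4995 0.0854 0.0724] rot [-1.5691e+00  2.0000e-04  1.3546e+00] F [-4.37  3.39 -1.3 ] w 0.27 j [ 0.27  0.58 -0.67  1.98  0.52  0.76  0.64]
tip rel hinge -0.0199 -0.0002 0.0092
```

View pics/f_scene.png

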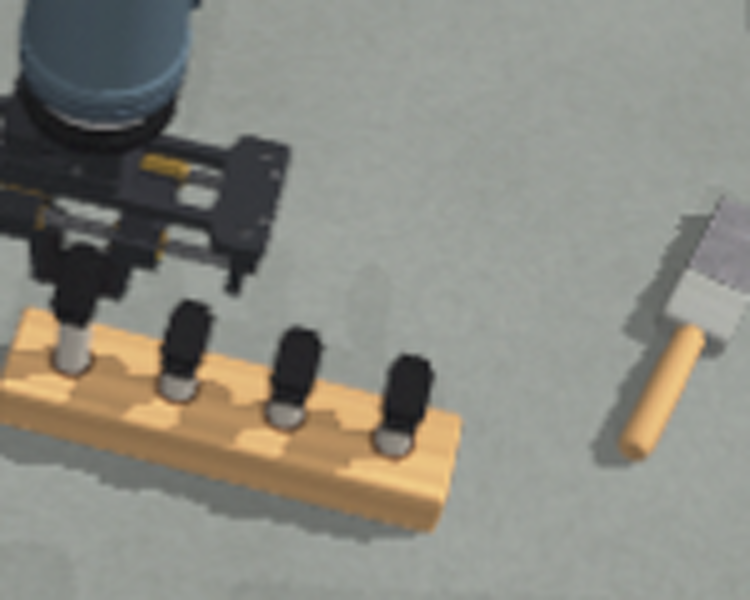

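View pics/f_wrist.png

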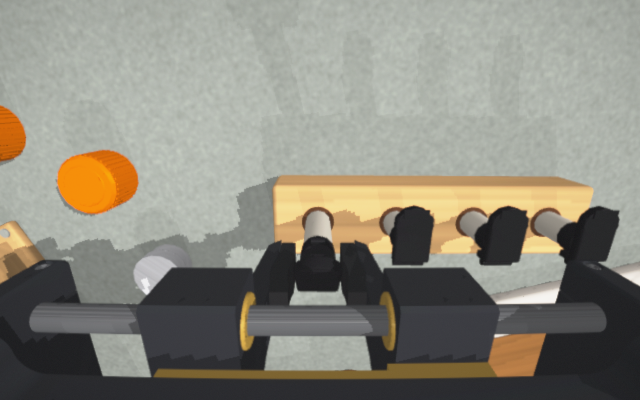

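>>> {"op": "move_arm", "data": {
  "series": [
    {"dx":0.0,"dy":-0.0018,"dz":-0.0026,"yaw":0.0,"hand":-1.0},
    {"dx":0.0,"dy":-0.0033,"dz":-0.0053,"yaw":0.0,"hand":-1.0},
    {"dx":0.0,"dy":-0.0045,"dz":-0.0083,"yaw":0.0,"hand":-1.0},
    {"dx":0.0,"dy":-0.0055,"dz":-0.0113,"yaw":0.0,"hand":-1.0},
    {"dx":0.0,"dy":-0.006,"dz":-0.0144,"yaw":0.0,"hand":-1.0},
    {"dx":0.0,"dy":-0.0064,"dz":-0.0175,"yaw":0.0,"hand":-1.0},
    {"dx":0.0,"dy":-0.0063,"dz":-0.0206,"yaw":0.0,"hand":-1.0},
    {"dx":0.0,"dy":-0.006,"dz":-0.0238,"yaw":0.0,"hand":-1.0},
    {"dx":0.0,"dy":-0.0054,"dz":-0.0269,"yaw":0.0,"hand":-1.0},
    {"dx":0.0,"dy":-0.0045,"dz":-0.0299,"yaw":0.0,"hand":-1.0},
    {"dx":0.0,"dy":-0.003,"dz":-0.033,"yaw":0.0,"hand":-1.0},
    {"dx":0.0,"dy":-0.003,"dz":-0.033,"yaw":0.0,"hand":-1.0}
  ]
}}

```text
t: 10.05
eef_pos: [0.5337, 0.0778, 0.0761]
eef_rot: [-1.572, -0.0, 1.354]
force: [-0.7, 2.1, 1.9]
width: 0.269
```

```bash
python3 look.py g wrist,scene 330,140,480,260;python3 -c "
from go import *
loc(H_tall)"
```

```text
t 10.05 pos [0.5337 0.0778 0.0761] rot [-1.5723e+00 -4.0000e-04  1.3536e+00] F [-0.74  2.1   1.89] w 0.269 j [ 0.28  0.62 -0.67  1.9   0.52  0.8   0.68]
tip rel hinge 0.0147 -0.0002 0.0126
```

View pics/g_wrist.png

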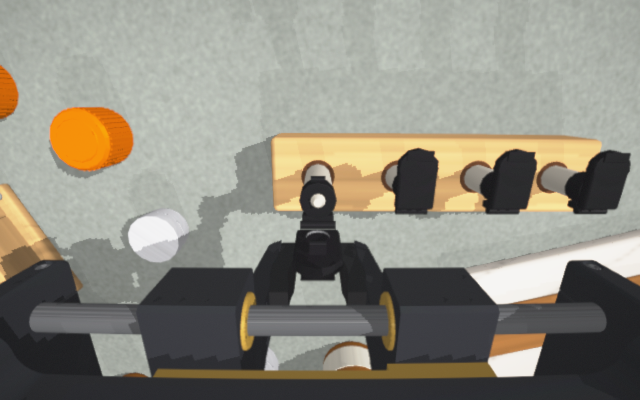

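View pics/g_scene.png

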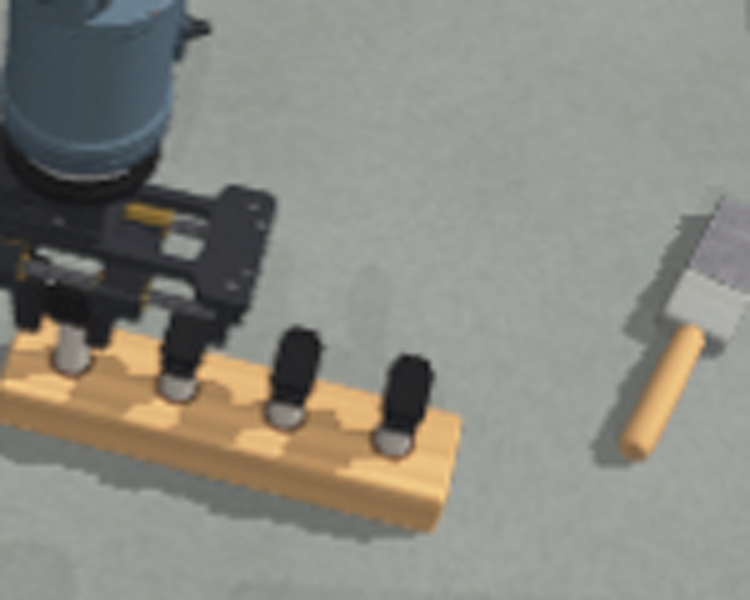

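>>> {"op": "move_arm", "data": {
  "series": [
    {"dx":0.0,"dy":0.0,"dz":0.0,"yaw":0.0,"hand":0.1},
    {"dx":0.0,"dy":0.0,"dz":0.0,"yaw":0.0,"hand":0.1},
    {"dx":0.0,"dy":0.0,"dz":0.0,"yaw":0.0,"hand":0.1},
    {"dx":0.0,"dy":-0.05,"dz":0.0,"yaw":0.0,"hand":0.1},
    {"dx":0.0,"dy":-0.1,"dz":0.0,"yaw":0.0,"hand":0.1},
    {"dx":0.0,"dy":-0.15,"dz":0.0,"yaw":0.0,"hand":0.1},
    {"dx":0.0,"dy":-0.2,"dz":0.0,"yaw":0.0,"hand":0.1},
    {"dx":0.0,"dy":-0.2,"dz":0.0,"yaw":0.0,"hand":0.8}
  ]
}}

```text
t: 10.95
eef_pos: [0.5362, 0.0791, 0.2819]
eef_rot: [-1.581, -0.003, 1.354]
force: [-0.1, 0.1, -0.2]
width: 0.616
```

```bash
python3 look.py h wrist;python3 - <<'E'
from go import *
from h import *
import pickle
loc(H_tall)
c,d=pickle.load(open("h_wrist.pkl","rb")); P=cloud(c,d).reshape(-1,3)[d.ravel()>0]
L=P-H_tall; a=np.c_[L@RX,L@RY,L[:,2]]
q=a[(a[:,0]>-.045)&(a[:,0]<.04)&(abs(a[:,1])<.015)&(a[:,2]>-.01)&(a[:,2]<.05)]
for lo in np.arange(-.01,.05,.005):
    e=q[(q[:,2]>=lo)&(q[:,2]<lo+.005)]; print(round(lo,3),len(e),e[:,0].min().round(4) if len(e) else "",np.median(e[:,0]).round(4) if len(e) else "",e[:,0].max().round(4) if len(e) else "")
st()
# cap pregrasp: psi choice
for psi in (-1.0,-.9,-.5): print(psi,tiprel(CAP+[0,0,.27],psi))
E
```

```text
t 10.95 pos [0.5362 0.0791 0.2819] rot [-1.5814 -0.0034  1.3537] F [-0.07  0.08 -0.25] w 0.616 j [ 0.41  0.37 -0.82  1.71  0.29  1.18  0.87]
tip rel hinge 0.0155 0.0003 0.215
-0.01 6 -0.0231 -0.0048 -0.0047
-0.005 172 -0.0272 -0.0117 -0.0016
0.0 165 -0.0274 -0.0119 0.002
0.005 12 0.001 0.0022 0.0026
0.01 17 0.002 0.0026 0.0029
0.015 15 0.0023 0.003 0.0034
0.02 15 0.0031 0.0036 0.0042
0.025 53 -0.0026 0.0022 0.0056
0.03 59 -0.0027 0.0046 0.0104
0.035 108 0.0042 0.0078 0.0118
0.04 5 0.0055 0.0077 0.0099
0.045 0   
t 11.0 pos [0.5346 0.0782 0.2785] rot [-1.5770e+00 -1.4000e-03  1.3534e+00] F [-0.43  0.41 -1.26] w 0.662 j [ 0.41  0.37 -0.81  1.71  0.29  1.18  0.87]
-1.0 [-0.3309, 0.0469, -0.07, 2.3534]
-0.9 [-0.3309, 0.0469, -0.07, 2.2534]
-0.5 [-0.3309, 0.0469, -0.07, 1.8534]
```

View pics/h_wrist.png

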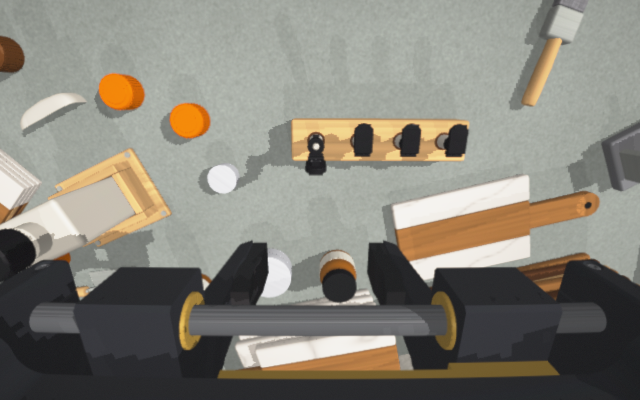

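The tall lid measures only about 1.67 rad; I'll nudge it further from the front for margin.

>>> {"op": "move_arm", "data": {
  "series": [
    {"dx":0.0,"dy":0.0,"dz":0.05,"yaw":0.0,"hand":-1.0},
    {"dx":0.0,"dy":0.04,"dz":0.053,"yaw":0.0,"hand":-1.0},
    {"dx":0.0,"dy":0.08,"dz":0.053,"yaw":0.0,"hand":-1.0},
    {"dx":0.0,"dy":0.12,"dz":0.053,"yaw":0.0,"hand":-1.0},
    {"dx":0.0,"dy":0.12,"dz":0.053,"yaw":0.0,"hand":-1.0},
    {"dx":0.0,"dy":0.16,"dz":0.053,"yaw":0.0,"hand":-1.0},
    {"dx":0.0,"dy":0.187,"dz":0.053,"yaw":0.0,"hand":-1.0},
    {"dx":0.0,"dy":0.187,"dz":0.053,"yaw":0.0,"hand":-1.0},
    {"dx":0.0,"dy":0.187,"dz":0.04,"yaw":0.0,"hand":-1.0},
    {"dx":0.0,"dy":0.187,"dz":0.03,"yaw":0.0,"hand":-1.0},
    {"dx":0.0,"dy":0.187,"dz":0.024,"yaw":0.0,"hand":-1.0},
    {"dx":0.0,"dy":0.187,"dz":0.019,"yaw":0.0,"hand":-1.0},
    {"dx":0.0,"dy":0.187,"dz":0.015,"yaw":0.0,"hand":-1.0},
    {"dx":0.0,"dy":0.187,"dz":0.015,"yaw":0.0,"hand":-1.0}
  ]
}}

```text
t: 12.4
eef_pos: [0.5184, 0.0809, 0.0886]
eef_rot: [-1.571, -0.0, 1.354]
force: [-0.2, 0.8, 0.2]
width: 0.002
```

```bash
python3 -c "
from go import *
st();loc(H_tall)"
```

```text
t 12.4 pos [0.5184 0.0809 0.0886] rot [-1.5712e+00 -2.0000e-04  1.3537e+00] F [-0.23  0.76  0.2 ] w 0.002 j [ 0.29  0.59 -0.69  1.92  0.51  0.81  0.68]
tip rel hinge -0.0009 -0.0005 0.0251
```

Now back off to the front, rise, and measure again.

>>> {"op": "move_arm", "data": {
  "series": [
    {"dx":0.0,"dy":0.0,"dz":0.02,"yaw":0.0,"hand":-1.0},
    {"dx":0.0,"dy":-0.05,"dz":0.03,"yaw":0.0,"hand":-1.0},
    {"dx":0.0,"dy":-0.1,"dz":0.03,"yaw":0.0,"hand":-1.0},
    {"dx":0.0,"dy":-0.15,"dz":0.0,"yaw":0.0,"hand":0.0},
    {"dx":0.0,"dy":-0.2,"dz":-0.02,"yaw":0.0,"hand":0.6},
    {"dx":0.0,"dy":-0.2,"dz":-0.02,"yaw":0.0,"hand":0.8}
  ]
}}

```text
t: 13.0
eef_pos: [0.5413, 0.0768, 0.2935]
eef_rot: [-1.579, -0.003, 1.352]
force: [0.9, -0.4, -0.2]
width: 0.255
```

```bash
python3 look.py i wrist;python3 - <<'E'
from go import *
from h import *
import pickle
loc(H_tall)
c,d=pickle.load(open("i_wrist.pkl","rb")); P=cloud(c,d).reshape(-1,3)[d.ravel()>0]
for H in (H_tall,H_open):
  L=P-H; a=np.c_[L@RX,L@RY,L[:,2]]
  q=a[(a[:,0]>-.045)&(a[:,0]<.04)&(abs(a[:,1])<.015)&(a[:,2]>-.01)&(a[:,2]<.05)]
  for lo in np.arange(-.005,.05,.005):
    e=q[(q[:,2]>=lo)&(q[:,2]<lo+.005)]; print(round(lo,3),len(e),e[:,0].min().round(4) if len(e) else "",np.median(e[:,0]).round(4) if len(e) else "",e[:,0].max().round(4) if len(e) else "")
st()
for psi in (-1.0,-.9,-.5): print(psi,tiprel(CAP+[0,0,.27],psi))
E
```

```text
t 13.0 pos [0.5413 0.0768 0.2935] rot [-1.5788 -0.0028  1.3524] F [ 0.92 -0.42 -0.16] w 0.255 j [ 0.42  0.37 -0.82  1.68  0.29  1.21  0.88]
tip rel hinge 0.022 0.0003 0.2293
-0.005 179 -0.027 -0.0113 -0.0013
0.0 185 -0.0272 -0.0039 0.0066
0.005 58 0.0037 0.0058 0.0082
0.01 54 0.0067 0.0085 0.0109
0.015 46 0.0094 0.0107 0.0136
0.02 45 0.0111 0.014 0.0154
0.025 125 0.0085 0.0165 0.026
0.03 94 0.0175 0.021 0.0259
0.035 1 0.0199 0.0199 0.0199
0.04 0   
0.045 0   
-0.005 10 -0.0187 -0.0115 0.002
0.0 72 -0.0398 -0.001 0.002
0.005 500 -0.0388 -0.0199 -0.0027
0.01 6 -0.0376 -0.0351 -0.015
0.015 0   
0.02 0   
0.025 0   
0.03 0   
0.035 0   
0.04 0   
0.045 0   
t 13.05 pos [0.541  0.0768 0.2928] rot [-1.578  -0.0025  1.3524] F [0.38 0.05 0.05] w 0.3 j [ 0.42  0.37 -0.82  1.68  0.29  1.21  0.88]
-1.0 [-0.3309, 0.061, -0.0635, 2.3524]
-0.9 [-0.3309, 0.061, -0.0635, 2.2524]
-0.5 [-0.3309, 0.061, -0.0635, 1.8524]
```

View pics/i_wrist.png

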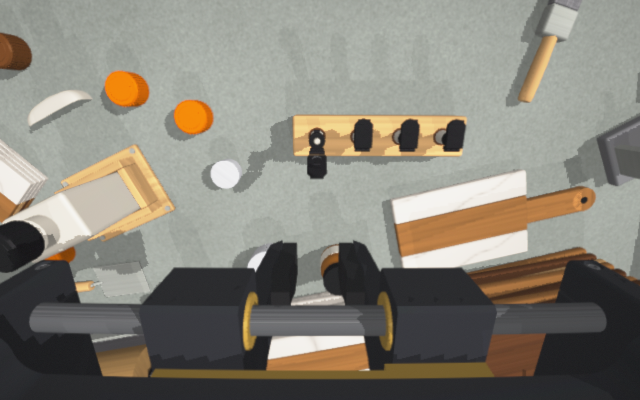

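>>> {"op": "move_arm", "data": {
  "series": [
    {"dx":-0.331,"dy":0.0,"dz":-0.0635,"yaw":2.052,"hand":0.8},
    {"dx":-0.331,"dy":0.0,"dz":-0.0635,"yaw":2.052,"hand":0.8},
    {"dx":-0.331,"dy":0.0,"dz":-0.0635,"yaw":2.052,"hand":0.8},
    {"dx":-0.331,"dy":0.0,"dz":-0.0635,"yaw":2.052,"hand":0.8},
    {"dx":-0.331,"dy":0.0,"dz":-0.0635,"yaw":2.052,"hand":0.8},
    {"dx":-0.331,"dy":0.0,"dz":-0.0635,"yaw":2.052,"hand":0.8},
    {"dx":-0.331,"dy":0.0,"dz":-0.0635,"yaw":2.052,"hand":0.8},
    {"dx":-0.331,"dy":0.0,"dz":-0.0635,"yaw":2.052,"hand":0.8},
    {"dx":-0.331,"dy":0.0,"dz":-0.0635,"yaw":2.052,"hand":0.8},
    {"dx":-0.331,"dy":0.0,"dz":-0.0635,"yaw":2.052,"hand":0.8},
    {"dx":-0.331,"dy":0.0,"dz":-0.0635,"yaw":2.052,"hand":0.8},
    {"dx":-0.331,"dy":0.0,"dz":-0.0635,"yaw":2.052,"hand":0.8},
    {"dx":-0.331,"dy":0.0,"dz":-0.0635,"yaw":2.052,"hand":0.8},
    {"dx":-0.331,"dy":0.0,"dz":-0.0635,"yaw":2.052,"hand":0.8},
    {"dx":-0.331,"dy":0.0,"dz":-0.0635,"yaw":2.052,"hand":0.8},
    {"dx":-0.331,"dy":0.0,"dz":-0.0635,"yaw":2.052,"hand":0.8}
  ]
}}

```text
t: 14.65
eef_pos: [0.5275, -0.2596, 0.2873]
eef_rot: [-1.572, 0.002, -0.695]
force: [0.0, 0.2, 0.5]
width: 0.902
```

```bash
python3 look.py k wrist;python3 - <<'E'
from go import *
from h import *
import pickle
s=sense(); R=Rn.from_euler("xyz",s["eef_rot"]).as_matrix()
c,d=pickle.load(open("k_wrist.pkl","rb")); P=cloud(c,d); Q=(P-s["eef_pos"])@R
m=(d>0)&(P[...,2]>.207)&(P[...,2]<.218)&(np.hypot(P[...,0]-.532,P[...,1]+.26)<.04)
q=P[m].astype(np.float32); print(len(q),np.median(q[:,2]),cv2.minEnclosingCircle(np.ascontiguousarray(q[:,:2])),q.min(0),q.max(0))
f=Q[(d>0)&(Q[...,1]<-.03)&(Q[...,1]>-.06)&(abs(Q[...,2])<.02)]
for sg in(-1,1):
    e=f[f[:,0]*sg>.01]; print(e.min(0).round(4),e.max(0).round(4))
E
```

```text
t 14.65 pos [ 0.5275 -0.2596  0.2873] rot [-1.5716  0.0019 -0.6947] F [0.04 0.19 0.54] w 0.902 j [ 0.61  0.37 -0.31  1.59  0.12  1.2  -0.41]
2090 0.21218787 ((0.5305061936378479, -0.2602175176143646), 0.024683378636837006) [ 0.5063812  -0.28372937  0.20709915] [ 0.5544751  -0.23588307  0.21473028]
[-0.055  -0.06   -0.0093] [-0.0398 -0.0372  0.0113]
[ 0.0388 -0.06   -0.0095] [ 0.0534 -0.0371  0.0114]
```

View pics/k_wrist.png

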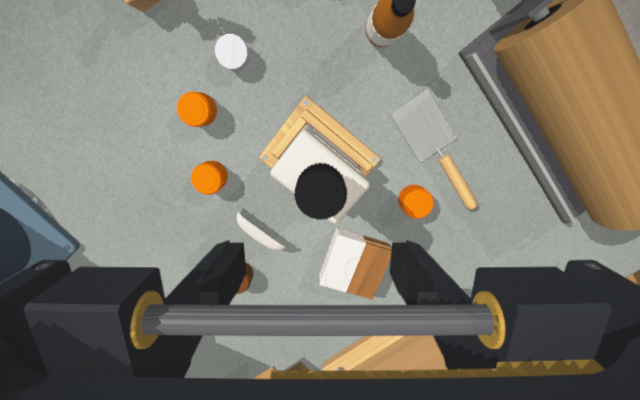

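```bash
sed -i 's/CAP=np.array(.*/CAP=np.array([.5308,-.2600,0])/' go.py; python3 - <<'E'
from go import *
print(tiprel(CAP+[0,0,.235],-.7),tiprel(CAP+[0,0,.178],-.7))
E
```

```text
[0.0027, 0.091, 0.0019, 0.0049] [0.0027, 0.148, 0.0019, 0.0049]
```

>>> {"op": "move_arm", "data": {
  "force": 40,
  "series": [
    {"dx":0.003,"dy":0.04,"dz":0.002,"yaw":0.005,"hand":0.8},
    {"dx":0.003,"dy":0.08,"dz":0.002,"yaw":0.005,"hand":0.8},
    {"dx":0.003,"dy":0.11,"dz":0.002,"yaw":0.005,"hand":0.8},
    {"dx":0.003,"dy":0.135,"dz":0.002,"yaw":0.005,"hand":0.8},
    {"dx":0.003,"dy":0.148,"dz":0.002,"yaw":0.005,"hand":0.8},
    {"dx":0.003,"dy":0.148,"dz":0.002,"yaw":0.005,"hand":0.8}
  ]
}}

```text
t: 15.3
eef_pos: [0.5306, -0.26, 0.1387]
eef_rot: [-1.572, 0.003, -0.702]
force: [0.1, 0.3, 0.7]
width: 0.899
```

```bash
python3 -c "
from go import *
st(); print(tiprel(CAP+[0,0,.178],-.7))"
```

```text
t 15.3 pos [ 0.5306 -0.26    0.1387] rot [-1.5716  0.0034 -0.7019] F [0.07 0.3  0.68] w 0.899 j [ 0.59  0.53 -0.28  1.74  0.18  0.91 -0.47]
[0.0002, -0.0008, 0.0001, -0.0019]
```

Close gradually.

>>> {"op": "move_arm", "data": {
  "force": 40,
  "series": [
    {"dx":0.0,"dy":0.0,"dz":0.0,"yaw":0.0,"hand":0.3},
    {"dx":0.0,"dy":0.0,"dz":0.0,"yaw":0.0,"hand":0.2},
    {"dx":0.0,"dy":0.0,"dz":0.0,"yaw":0.0,"hand":-1.0},
    {"dx":0.0,"dy":0.0,"dz":0.0,"yaw":0.0,"hand":-1.0},
    {"dx":0.0,"dy":0.0,"dz":0.0,"yaw":0.0,"hand":-1.0},
    {"dx":0.0,"dy":0.0,"dz":0.0,"yaw":0.0,"hand":-1.0},
    {"dx":0.0,"dy":0.0,"dz":0.0,"yaw":0.0,"hand":-1.0},
    {"dx":0.0,"dy":0.0,"dz":0.0,"yaw":0.0,"hand":-1.0}
  ]
}}

```text
t: 16.1
eef_pos: [0.5319, -0.2604, 0.1408]
eef_rot: [-1.571, -0.0, -0.703]
force: [-2.3, 2.0, 4.4]
width: 0.535
```

```bash
python3 -c "
from go import *
st(); print(sense()['width']*88,sense()['ft_torque'])"
```

```text
t 16.1 pos [ 0.5319 -0.2604  0.1408] rot [-1.5708 -0.     -0.7029] F [-2.32  2.    4.42] w 0.535 j [ 0.59  0.53 -0.29  1.73  0.18  0.91 -0.47]
47.052151484025245 [0.27250515 0.56839059 0.06553503]
```

>>> {"op": "move_arm", "data": {
  "force": 50,
  "series": [
    {"dx":0.0,"dy":0.002,"dz":0.0,"yaw":0.0,"hand":-1.0},
    {"dx":0.0,"dy":0.004,"dz":0.0,"yaw":0.0,"hand":-1.0},
    {"dx":0.0,"dy":0.006,"dz":0.0,"yaw":0.0,"hand":-1.0},
    {"dx":0.0,"dy":0.007,"dz":0.0,"yaw":0.0,"hand":-1.0},
    {"dx":0.0,"dy":0.007,"dz":0.0,"yaw":0.0,"hand":-1.0}
  ]
}}

```text
t: 16.6
eef_pos: [0.532, -0.2605, 0.1351]
eef_rot: [-1.571, -0.0, -0.703]
force: [-6.9, 3.2, 16.5]
width: 0.532
```

```bash
python3 look.py l scene 150,140,300,260; python3 - <<'E'
from go import *
from h import *
import pickle
c,d=pickle.load(open("l_scene.pkl","rb")); P=cloud(c,d); 
m=(d>0)&(np.hypot(P[...,0]-.531,P[...,1]+.26)<.02)&(P[...,2]<.225)&(P[...,2]>.19)
print(len(P[m]),np.median(P[m][:,2]) if m.any() else 0)
E
```

```text
t 16.6 pos [ 0.532  -0.2605  0.1351] rot [-1.571e+00 -4.000e-04 -7.029e-01] F [-6.91  3.21 16.46] w 0.532 j [ 0.59  0.53 -0.28  1.74  0.18  0.9  -0.48]
119 0.20641647087144518
```

View pics/l_scene.png

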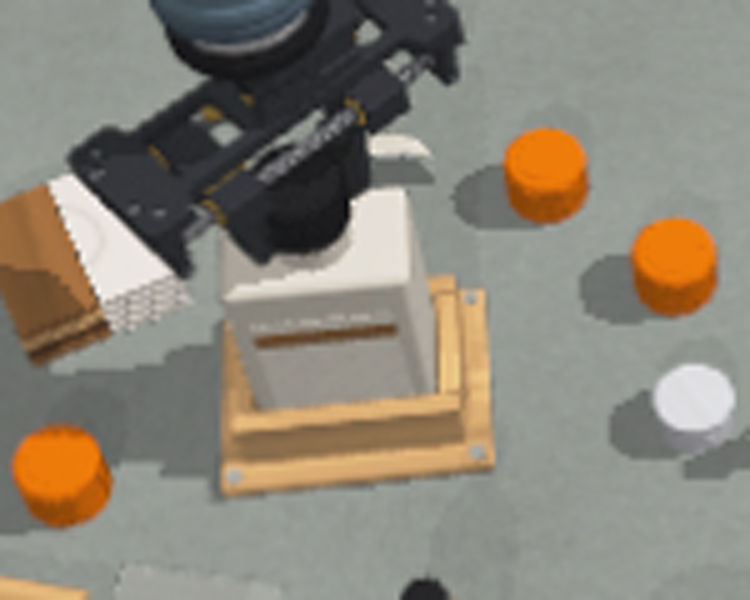

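>>> {"op": "move_arm", "data": {
  "series": [
    {"dx":0.0,"dy":0.0,"dz":0.0,"yaw":-0.08,"hand":-1.0},
    {"dx":0.0,"dy":0.0,"dz":0.0,"yaw":-0.16,"hand":-1.0},
    {"dx":0.0,"dy":0.0,"dz":0.0,"yaw":-0.24,"hand":-1.0},
    {"dx":0.0,"dy":0.0,"dz":0.0,"yaw":-0.32,"hand":-1.0},
    {"dx":0.0,"dy":0.0,"dz":0.0,"yaw":-0.4,"hand":-1.0}
  ]
}}

```text
t: 17.15
eef_pos: [0.5324, -0.2592, 0.1351]
eef_rot: [-1.57, -0.0, -0.299]
force: [-6.7, 5.2, 16.1]
width: 0.533
```

```bash
python3 -c "
from go import *
st(); print(sense()['ft_torque'])"
```

```text
t 17.15 pos [ 0.5324 -0.2592  0.1351] rot [-1.5697e+00 -3.0000e-04 -2.9920e-01] F [-6.73  5.25 16.1 ] w 0.533 j [ 0.66  0.55 -0.38  1.73  0.24  0.91 -0.12]
[ 1.16207579  1.25988502 -0.14526989]
```

>>> {"op": "move_arm", "data": {
  "series": [
    {"dx":0.0,"dy":0.0,"dz":0.0,"yaw":-0.08,"hand":-1.0},
    {"dx":0.0,"dy":0.0,"dz":0.0,"yaw":-0.16,"hand":-1.0},
    {"dx":0.0,"dy":0.0,"dz":0.0,"yaw":-0.24,"hand":-1.0},
    {"dx":0.0,"dy":0.0,"dz":0.0,"yaw":-0.32,"hand":-1.0},
    {"dx":0.0,"dy":0.0,"dz":0.0,"yaw":-0.4,"hand":-1.0},
    {"dx":0.0,"dy":0.0,"dz":0.0,"yaw":-0.48,"hand":-1.0},
    {"dx":0.0,"dy":0.0,"dz":0.0,"yaw":-0.56,"hand":-1.0},
    {"dx":0.0,"dy":0.0,"dz":0.0,"yaw":-0.64,"hand":-1.0},
    {"dx":0.0,"dy":0.0,"dz":0.0,"yaw":-0.66,"hand":-1.0},
    {"dx":0.0,"dy":0.0,"dz":0.0,"yaw":-0.66,"hand":-1.0}
  ]
}}

```text
t: 18.15
eef_pos: [0.5319, -0.2597, 0.1351]
eef_rot: [-1.57, 0.0, 0.358]
force: [-6.9, 4.1, 16.7]
width: 0.533
```

```bash
python3 -c "
from go import *
st(); print(sense()['ft_torque'])"
```

```text
t 18.15 pos [ 0.5319 -0.2597  0.1351] rot [-1.5704e+00  1.0000e-04  3.5800e-01] F [-6.89  4.07 16.75] w 0.533 j [ 0.77  0.57 -0.53  1.73  0.35  0.94  0.45]
[ 0.87314244  1.5180709  -0.05217944]
```

>>> {"op": "move_arm", "data": {
  "series": [
    {"dx":0.0,"dy":-0.004,"dz":0.0,"yaw":0.0,"hand":-1.0},
    {"dx":0.0,"dy":-0.008,"dz":0.0,"yaw":0.0,"hand":-1.0},
    {"dx":0.0,"dy":-0.012,"dz":0.0,"yaw":0.0,"hand":-1.0},
    {"dx":0.0,"dy":-0.015,"dz":0.0,"yaw":0.0,"hand":-1.0},
    {"dx":0.0,"dy":-0.015,"dz":0.0,"yaw":0.0,"hand":-1.0}
  ]
}}

```text
t: 18.65
eef_pos: [0.5321, -0.2612, 0.1486]
eef_rot: [-1.572, -0.0, 0.357]
force: [0.0, -0.2, -0.4]
width: 0.53
```

>>> {"op": "move_arm", "data": {
  "series": [
    {"dx":0.0,"dy":-0.01,"dz":0.0,"yaw":0.0,"hand":-1.0},
    {"dx":0.0,"dy":-0.02,"dz":0.0,"yaw":0.0,"hand":-1.0},
    {"dx":0.0,"dy":-0.03,"dz":0.0,"yaw":0.0,"hand":-1.0},
    {"dx":0.0,"dy":-0.04,"dz":0.0,"yaw":0.0,"hand":-1.0},
    {"dx":0.0,"dy":-0.045,"dz":0.0,"yaw":0.0,"hand":-1.0},
    {"dx":0.0,"dy":-0.045,"dz":0.0,"yaw":0.0,"hand":-1.0},
    {"dx":0.0,"dy":-0.045,"dz":0.0,"yaw":0.0,"hand":-1.0}
  ]
}}

```text
t: 19.35
eef_pos: [0.5317, -0.2606, 0.1933]
eef_rot: [-1.571, 0.0, 0.357]
force: [0.3, -0.7, -0.5]
width: 0.532
```

```bash
python3 look.py n scene,wrist 150,140,300,260; python3 look.py o top 210,170,490,280; python3 look.py p scene; python3 - <<'E'
from go import *
from h import *
import pickle
for n,f in (("scene","n"),("top","o")):
    c,d=pickle.load(open(f"{f}_{n}.pkl","rb")); P=cloud(c,d)
    m=(d>0)&(np.hypot(P[...,0]-.531,P[...,1]+.26)<.026)&(P[...,2]<.275)&(P[...,2]>.16)
    print(n,np.histogram(P[m][:,2],np.arange(.16,.28,.005)))
E
```

```text
t 19.35 pos [ 0.5317 -0.2606  0.1933] rot [-1.5707e+00  2.0000e-04  3.5700e-01] F [ 0.26 -0.67 -0.54] w 0.532 j [ 0.79  0.51 -0.56  1.68  0.3   1.04  0.49]
t 19.45 pos [ 0.5315 -0.2605  0.1929] rot [-1.5701e+00  8.0000e-04  3.5700e-01] F [-0.08  1.33 -0.5 ] w 0.534 j [ 0.79  0.51 -0.56  1.68  0.3   1.04  0.49]
t 19.5 pos [ 0.5315 -0.2605  0.1929] rot [-1.5702e+00  7.0000e-04  3.5700e-01] F [-0.06 -0.17  0.13] w 0.534 j [ 0.79  0.51 -0.56  1.68  0.3   1.04  0.49]
scene (array([21, 34, 35, 15, 26, 20, 19,  9,  0,  0,  0,  0,  0,  0,  0,  0,  0,
        0,  0,  0, 12, 12,  7,  0]), array([0.16 , 0.165, 0.17 , 0.175, 0.18 , 0.185, 0.19 , 0.195, 0.2  ,
       0.205, 0.21 , 0.215, 0.22 , 0.225, 0.23 , 0.235, 0.24 , 0.245,
       0.25 , 0.255, 0.26 , 0.265, 0.27 , 0.275, 0.28 ]))
top (array([ 6, 26, 23,  4, 14,  7,  5,  4,  0,  0,  0,  0,  0,  1,  7, 10,  8,
        7, 10, 11, 48,  4,  0,  0]), array([0.16 , 0.165, 0.17 , 0.175, 0.18 , 0.185, 0.19 , 0.195, 0.2  ,
       0.205, 0.21 , 0.215, 0.22 , 0.225, 0.23 , 0.235, 0.24 , 0.245,
       0.25 , 0.255, 0.26 , 0.265, 0.27 , 0.275, 0.28 ]))
```

View pics/n_scene.png

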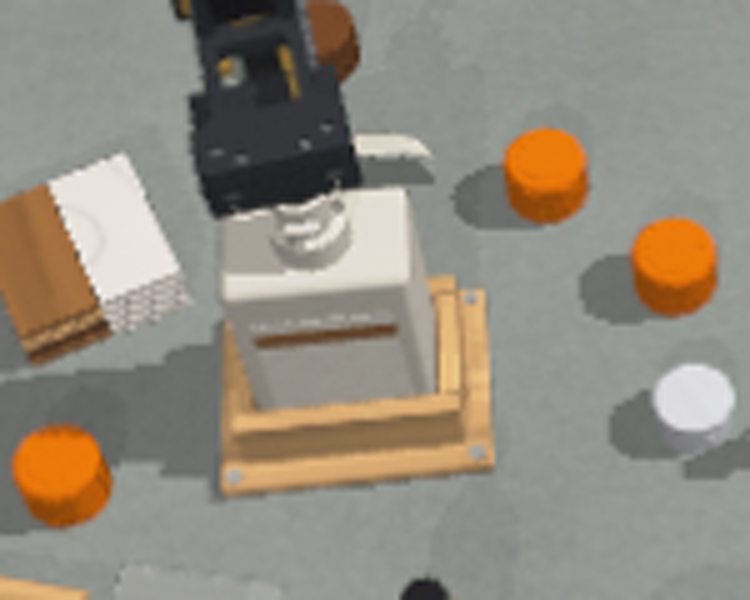

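View pics/p_scene.png

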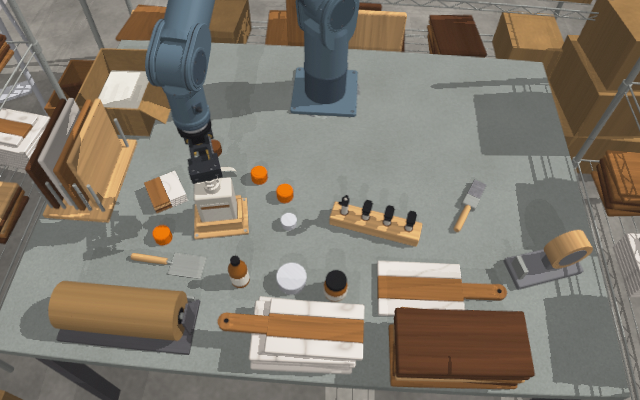

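View pics/o_top.png

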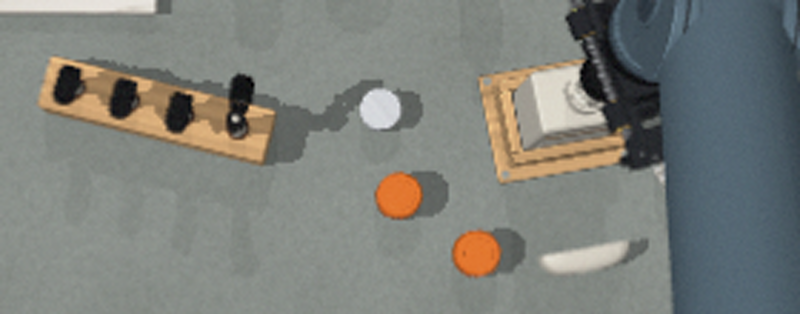

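View pics/n_wrist.png

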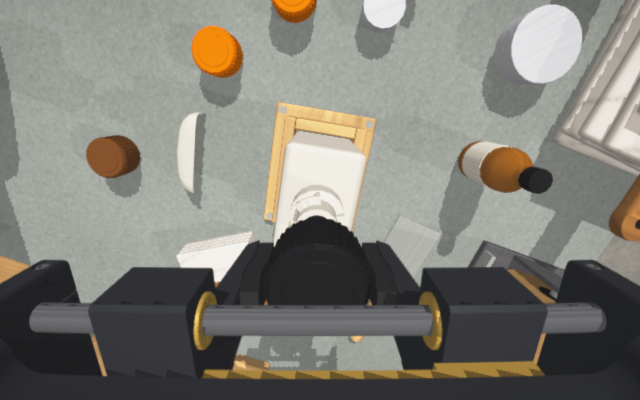

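The mouth is bare (zoomed scene ≈ (310,225)) and the black cap sits between the fingers (wrist ≈ (318,265)). All other lids and objects look untouched. I'll check that the cap is level.

```bash
python3 - <<'E'
from go import *
from h import *
import pickle
c,d=pickle.load(open("n_wrist.pkl","rb")); P=cloud(c,d)
m=(d>0)&(np.hypot(P[...,0]-.5315,P[...,1]+.2605)<.021)&(P[...,2]<.272)&(P[...,2]>.255)
q=P[m]; A=np.c_[q[:,:2]-q[:,:2].mean(0),np.ones(len(q))]; print(len(q),np.linalg.lstsq(A,q[:,2],rcond=None)[0])
E
```

```text
4253 [ 0.00591169 -0.00645566  0.26422528]
```

Level within about 0.5°, with the top at 264 mm and so the lower edge at about 230 mm. Handing in.

```bash
python3 -c "
from cell import workorder,sense
print(workorder.finish_job()); print(sense()['t'])"
```

```text
the job is handed in; nothing more can be done
None
the job is handed in; nothing more can be done
```

All three steps are done, in the order asked, and the job was handed in at about 19.5 s on the robot's clock.

- **Left-open vial:** I swung its lid over from behind and pressed it down with about 21 N. Afterwards the lid measured flat, with its top about 86 mm above the bench, so it is shut.
- **Tall vial:** I gripped its lid by the sides and swung it open, which got it to only about 1.67 rad. I then nudged it further from the front, and it now measures about 2.07 rad. The other two short vials still looked shut.
- **Oil bottle:** I pressed the cap down about 5.7 mm (16.5 N), turned it 61° counter-clockwise, and it lifted off freely. It is held in the gripper, level to about 0.5°, with its lower edge at about 230 mm, some 35 mm above the mouth.

**Fingertip mismatch:** in the pictures the real fingertips sat about 38.5 mm behind the reported TCP along the tool axis. My first closing sweep therefore passed over the open lid without touching it. I used the measured offset for every move after that, and the contact heights agreed with it to within about 1 mm.

The last camera views showed nothing else on the bench moved.

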